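# Check a therapy handpiece on the output tester

### The job

Check the cordless therapy handpiece: put the sensor cartridge, mark upwards, all the way down into the tester's pocket and let go of it, then swing the locking lever fully shut over it. Then take the handpiece out of its dock and hold it upright with its head on the cartridge's mark, the bar of the head lying along the mark's long side, gently pressed so that the sprung head is about half way in. Finish while still holding it there like that, and leave the bottles, jars and tape on the bench where they are.

Things in the scene. Friction and masses are not known exactly. Their poses are not given: they have to be found in the camera images.
- tester: the output tester: flat white box fixed to the bench, spanning x -55..55, y -105..85 mm, 30 mm high, with a black display. In its top a rectangular pocket 75 (x) x 41 (y) mm, 15 mm deep (floor at z 15 mm). Origin on the bench under the pocket's centre; x, y along the pocket's sides. An 18 mm steel post at x 31, y 65 mm carries the locking lever
- pocket (a point): centre of the pocket's floor, axes as the tester's
- lever (a joint): angle of the locking lever about its vertical pivot, rad: 0 = fully shut, up to 1.7 as it swings open (counter-clockwise from above). Shut, its flat arm (10 wide, 8 thick, underside 58 mm above the bench) points along the tester's -y, 3 mm over the cartridge's end; open, about along the tester's +x, clear of the pocket. Light friction (0.5 N at the knob), stays where left
- lever_pivot (a point): the lever's pivot, on its axis at the arm's underside, fixed on the tester at x 31, y 65, z 58 mm
- lever_knob (a point): top centre of the black upright knob at the arm's end: 14 mm across, standing 32 mm above the arm (its top 98 mm, the arm's top 66 mm above the bench), 115 mm from the pivot
- cartridge: the sensor cartridge: loose grey block 70 (x) x 36 (y) x 40 mm high with a dark line round it and a printed mark on top, about 180 g, standing on the bench mark upwards. Origin at the centre of its underside. Either way round fits the pocket; seated, 25 mm of it stand above the tester and its top is 55 mm above the bench
- mark (a point): centre of the mark on the cartridge's top, 40 mm above the cartridge's underside: on a white label, a black outline 16 (x) x 30 (y) mm, long side along the cartridge's y (across the block)
- dock: white block 75 x 75 x 75 mm fixed to the bench with a 34 mm through hole from above; the handpiece hangs in it. Origin at the centre of its underside
- probe: the cordless handpiece, about 240 g, hanging upright in the dock by its collar. Origin at the middle of its head's face (head fully out), z up along the handle. From there up: sprung steel bar head on a stem, 0 to 18 mm; grey nose 26 mm across, 18 to 60; black collar 44 mm across, 60 to 68 (rests on the dock's top); white flat-sided handle 36 (x) x 28 (y) mm, 68 to 165 mm
- head (a joint): travel of the handpiece's sprung head, m: 0 = fully out, 0.010 = fully pressed in. The spring gives 1.2 N at the start of the travel and 0.6 N more per mm (4.2 N at half travel, 5 mm)
- head_tip (a point): middle of the face of the sprung head: a flat-faced bar 10 (x) x 24 (y) mm, long side along the handpiece's y; moves into the nose as it is pressed
- gel: bystander, leave alone: white squeeze bottle, 48 mm across, 130 mm tall, stands beyond the dock, loose, origin at the centre of its underside
- tape: bystander, leave alone: roll of blue tape, 72 mm across, 50 mm tall, in front of the tester, loose, origin at the centre of its underside
- cup0: bystander, leave alone: small clear cupping jar, 44 mm across, 60 mm tall, in front of the tester, loose, origin at the centre of its underside
- cup1: bystander, leave alone: clear cupping jar like cup0, at the far side, loose, origin at the centre of its underside
- cup2: bystander, leave alone: clear cupping jar like cup0, at the far side, loose, origin at the centre of its underside
- alcohol: bystander, leave alone: white bottle with a paper label, 60 mm across, 120 mm tall, at the far side, loose, origin at the centre of its underside
- amber: bystander, leave alone: amber jar, 50 mm across, 100 mm tall, at the far side, loose, origin at the centre of its underside
Not all that is in view belongs to the job. What is shaped like the tester but blue or turquoise is not meant.

How it is judged (in metres and radians):
On the way, in this order (a step that is already met when the one before it is completed fails the run):
1. the cartridge is fully down in the pocket, released, with the lever still open (horizontal distance between cartridge and pocket below 0.007 m and z of cartridge in the frame of pocket below 0.003 m and angle between cartridge's own z axis and vertical below 0.06 rad and angle between the x axis of cartridge and the x axis of tester, either way round below 0.12 rad and contact force between the fingers and cartridge below 0.05 N and value of joint lever above 0.5 rad), for 0.2 s.
2. the lever is swung shut over the seated cartridge (horizontal distance between cartridge and pocket below 0.007 m and z of cartridge in the frame of pocket below 0.003 m and angle between cartridge's own z axis and vertical below 0.06 rad and angle between the x axis of cartridge and the x axis of tester, either way round below 0.12 rad and value of joint lever below 0.12 rad), for 0.2 s.
At the end, for the whole second after the job is handed in: Cartridge on the pocket floor (3 mm, square), lever shut (0.12 rad); handpiece in the fingers, touching only the cartridge, upright (0.12 rad), head centre within 7 mm of the mark's, bar along its long side (0.21 rad), head 2 to 8 mm in, push 1.5 to 9 N; all through the last second (all of step 2 and horizontal distance between head_tip and mark below 0.007 m and angle between the y axis of probe and the y axis of mark, either way round below 0.21 rad and angle between probe's own z axis and vertical below 0.12 rad and height (world z) of head_tip above 0.05 m and value of joint head between 0.002 and 0.008 m and contact force between probe and cartridge between 1.5 and 9 N and contact force between the fingers and probe above 2 N and contact force between probe and tester below 0.05 N and contact force between probe and dock below 0.05 N and contact force between the fingers and cartridge below 0.05 N); the arm keeps its last pose, push and grip.
It fails at once if the handpiece is pressed hard on the cartridge (over 20 N) (contact force between probe and cartridge above 20 N).
It fails at once if a bystander is pushed more than 30 mm or knocked over (distance of any of gel, tape, cup0, cup1, cup2, alcohol, amber from where it was at the start of the episode above 0.03 m or angle between any of gel, tape, cup0, cup1, cup2, alcohol, amber's own z axis and vertical above 0.5 rad).
It also fails if it takes over 72 s, if anything falls off the work surface, if the arm or the gripper's body presses on something with over 40 N, if the wrist force passes 120 N, or if a joint passes its speed limit or range.

### The arm

A 6-joint arm with a two-finger parallel gripper is mounted at the origin on the work surface. World frame = base frame: x ahead of the robot, y to its left, z up, the work surface at z = 0. Lengths are in m, angles in degrees, forces in N, time in s.
With the tool pointing down it reaches from about 0.25 to 0.725 m from the base axis. Payload 9.7 kg.
Tool frame: the origin (TCP) lies at the very end of the fingers, on their centre line; the grasp point (between the pads) lies 19 mm behind it; z points along the fingers, y is the direction in which the jaws open and shut (so a half turn about z gives the same grasp; the last joint's range is limited). The gripper opens to 85 mm and grips with 20 to 120 N. Pads are 22 mm wide; open, the fingers measure 114 mm over their backs; the gripper's body (76 mm by 85 mm) begins 54 mm behind the grasp point. The pads swing forward as they close: fully open they stand 13 mm farther back than shut.
Start: joints at [71.677, 4.979, 10.078, 95.1, 0, 90], TCP at [0.173, 0.522, 0.202] pointing down, gripper open.
Joint ranges: [-179.16, 179.16], [-48.56, 103.87], [-65.8, 70.77], [-126.05, 130.52], [-82.76, 87.17], [-180, 180]. Speed limits (degrees/s): [127.2, 127.2, 147.25, 180, 180, 180].

### API

Orientations are given as [roll, pitch, yaw] about the fixed x, y, z axes, in that order (R = Rz(yaw) Ry(pitch) Rx(roll)).
In Python, from workcell import bot gives the robot as it stands.
- The arm moves only by the shell command python3 -m pendant 'ROWS' [FORCE]. ROWS is JSON, a list that holds one entry, the list of rows, each a list of 7 numbers: the shift along the tool's x, y, z in cm, then the turn, a rotation vector about the tool's x, y, z in rad, then the opening in per cent of the stroke, from 0 (shut) to 100 (fully open). In form: [[[dx, dy, dz, ax, ay, az, gripper], ...]]. A call has 1 to 5 rows; each row shifts and turns the pose as measured when the row begins, along the tool's axes as they then stand; what a row does not reach is not made up. A row lasts 1/12 s, in which the tool goes at most 41.7 mm and 7.16 degrees, less where a joint would pass 70% of its speed; a pose out of reach is approached as far as the arm can. A call with a gripper value outside its range is refused whole. The fingers move at their own pace and stop on an object; FORCE is the grip in N (left out, the last holds). Time passes only in rows, so rows that do not move let the fingers close. It gives the time, the measured TCP pose, the force and the opening at its end, in the units of the state.
- bot.get_obs(): the state, without advancing time (a new reading comes with each control period).
- bot.camera(name): name is "scene" or "top" or "wrist"; returns the picture (384x512x3 uint8, red, green, blue); there is no depth.
- bot.get_calibration(name): a dict with "intrinsics" (3x3 intrinsics, pixels), "pose" (4x4, takes a point from camera to world coordinates); the wrist camera has in their place "T_tool_cam" (4x4, takes a point from camera to tool coordinates, whose origin is the TCP and whose axes are the flange's). Camera axes: x right, y down, z forward; pixel columns grow to the right and rows downward; lengths in m; the calibration is good to about 2 mm. A picture is of the moment at which its call begins: read the wrist's pose just before it. get_calibration takes no time and is no camera call.
- bot.job_done(): hands the job in, once; it reports no verdict.
Trained networks look in the newest picture that a camera, given by its name, has taken for a name from the list of things; names that differ only in an ending like _2 or _b are one class to them, and where a whole thing is asked for, a point or a joint stands for the part that bears it (a point fixed in the world has none). Each returns a list of dicts, best first, with "confidence" (0 to 1); they miss things now and then, are a little off and sometimes report something else, mostly with a low value. They report only what shows in the picture. A call takes as long as a camera call. They do not tell look-alikes from the thing itself.
- bot.masks_of(camera, thing): "pixels" (384x512 bool, what is visible of it) and "extent" ([left, top, right, bottom] in pixels, round what is visible of it).
- bot.mark_of(camera, thing): "uv" ([column, row] in pixels: a listed point, or the origin of a listed thing).
The state is a dict: "time": time; "q": joint angles; "qd": joint speeds; "joint_efforts": joint torques, N m; "ee_pos": TCP position; "tcp_rot": TCP orientation; "wrist_force": force on the tool from outside, world axes, zero at the start; "torque": the same for the moment, N m; "opening": finger opening in m.
Only numpy, scipy, OpenCV 4.12 (cv2) and the standard library are available. Lean on these libraries where they do the work, as an engineer would, in place of code of your own. Each camera call takes 0.05 s, during which the arm holds its last target. There are 200 camera calls.

## Working session

There is one attempt and no reset: what is moved stays moved. The work goes in short steps, Python scripts to look and compute and a shell command to move; the robot and the scene stay as the last step left them, time stands still between calls to the robot, and variables do not carry over. Pictures are saved under pics/ and viewed, about 8 in all and at most 12, crops included, and the job is handed in when it is done.

```bash
mkdir -p pics; ls; cat > h.py <<'E'
from workcell import bot
import numpy as np, cv2
from scipy.spatial.transform import Rotation as R
def snap(cam,fn=None):
    o=bot.get_obs(); im=bot.camera(cam); c=bot.get_calibration(cam); K=np.array(c["intrinsics"])
    if "pose" in c: T=np.array(c["pose"])
    else:
        W=np.eye(4); W[:3,:3]=R.from_euler('xyz',o["tcp_rot"],degrees=True).as_matrix(); W[:3,3]=o["ee_pos"]
        T=W@np.array(c["T_tool_cam"])
    if fn: cv2.imwrite("pics/"+fn,cv2.cvtColor(im,cv2.COLOR_RGB2BGR))
    return im,K,T
def ray(uv,K,T,z):
    d=T[:3,:3]@np.linalg.solve(K,[uv[0],uv[1],1.]); p=T[:3,3]
    return p+d*(z-p[2])/d[2]
def proj(P,K,T):
    p=T[:3,:3].T@(np.asarray(P)-T[:3,3]); p=K@p; return p[:2]/p[2]
E
python3 - <<'E'
from h import *
print(bot.get_obs())
ims=[]
for c in ["scene","top"]:
    im,K,T=snap(c,c+"0.png"); print(c,K.tolist(),T.round(3).tolist())
    for n,z in [("tester",0),("pocket",.015),("lever_pivot",.058),("lever_knob",.098),("cartridge",0),("mark",.04),("dock",0),("probe",.007),("gel",0),("tape",0),("cup0",0),("alcohol",0),("amber",0)]:
        for m in bot.mark_of(c,n)[:3]: print(n,np.round(m["uv"]),round(m["confidence"],2),ray(m["uv"],K,T,z).round(3))
E
```

```text
pics
{'time': 0.0, 'q': array([7.16777181e+01, 5.01257997e+00, 1.00352900e+01, 9.51006986e+01,
       5.72594596e-04, 9.00006333e+01]), 'qd': array([-0.016552  , -0.00935961, -0.05069026,  0.12244316, -0.08326464,
       -0.05059343]), 'joint_efforts': array([ 5.79599655e-04, -5.20388496e+01,  4.64799964e+01,  1.64557330e-02,
       -3.24959183e-05,  1.12498401e-05]), 'ee_pos': array([0.17281067, 0.52186034, 0.20107639]), 'tcp_rot': array([-1.79922011e+02, -5.71732054e-04,  1.61677084e+02]), 'wrist_force': array([0.18065732, 0.03793703, 0.2222999 ]), 'torque': array([-0.04440554, -0.00215194,  0.00183988]), 'opening': 0.08578399505749905}
scene [[346.9066712942144, 0.0, 256.8483728414703], [0.0, 346.9066712942144, 188.72920858492617], [0.0, 0.0, 1.0]] [[-0.369, 0.604, -0.707, 1.131], [0.929, 0.242, -0.278, 0.197], [0.003, -0.76, -0.65, 0.646], [0.0, 0.0, 0.0, 1.0]]
tester [399. 332.] 0.84 [0.722 0.333 0.   ]
tester [287. 220.] 0.77 [0.514 0.04  0.   ]
tester [241. 160.] 0.58 [ 0.318 -0.176  0.   ]
pocket [287. 215.] 0.91 [0.514 0.037 0.015]
pocket [240. 155.] 0.9 [ 0.314 -0.182  0.01
[... 1534 characters left out ...]
329. 254.] 0.57 [ 0.331 -0.242  0.098]
lever_knob [417. 218.] 0.56 [ 0.435 -0.507  0.098]
cartridge [158. 194.] 0.61 [0.528 0.293 0.   ]
mark [154. 192.] 0.7 [0.528 0.295 0.04 ]
dock [335. 204.] 0.96 [ 0.494 -0.28   0.   ]
probe [326. 162.] 0.67 [ 0.631 -0.254  0.007]
gel [328. 167.] 0.54 [ 0.617 -0.261  0.   ]
tape [211. 231.] 0.86 [0.41 0.12 0.  ]
tape [221. 182.] 0.46 [0.57 0.09 0.  ]
tape [310. 130.] 0.23 [ 0.743 -0.203  0.   ]
cup0 [309. 129.] 0.7 [ 0.748 -0.2    0.   ]
cup0 [273. 128.] 0.46 [ 0.751 -0.08   0.   ]
cup0 [252. 234.] 0.44 [ 0.397 -0.013  0.   ]
alcohol [247. 122.] 0.91 [0.773 0.005 0.   ]
amber [208. 130.] 0.89 [0.743 0.135 0.   ]
amber [241. 195.] 0.56 [0.526 0.025 0.   ]
```

View pics/scene0.png

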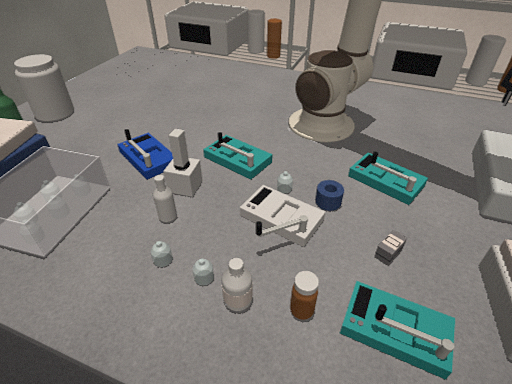

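View pics/top0.png

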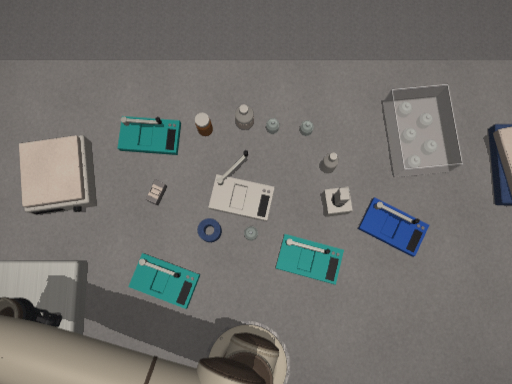

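Look-alikes for the tester: turquoise ones at scene (238,155), (388,177) and (398,330), and a blue one at (147,153). The white one at (283,215) is mine. The only cartridge is at (390,247), and the white dock with the handpiece is at (181,165). The jars and bottles lie beyond. Next, a close crop from the wrist.

```bash
cat >> h.py <<'E'
def plan(p,yaw=None,tilt=True):
    o=bot.get_obs(); M=R.from_euler('xyz',o["tcp_rot"],degrees=True)
    d=np.array(p)-o["ee_pos"]; print("pos",o["ee_pos"].round(4),"rot",o["tcp_rot"].round(2),"t",round(o["time"],2),"open",round(o["opening"],4),"F",o["wrist_force"].round(1))
    print("shift cm",(M.inv().apply(d)*100).round(2),"rows>=",round(np.linalg.norm(d)/.0417,1))
    if yaw is not None:
        G=R.from_euler('xyz',[180,0,yaw],degrees=True); v=(M.inv()*G).as_rotvec(); print("turn rad",v.round(4),"rows>=",round(np.degrees(np.linalg.norm(v))/7.16,1))
        print("shift cm after turn",(G.inv().apply(d)*100).round(2))
E
python3 - <<'E'
from h import *
print(bot.get_calibration("wrist"))
plan([.48,.28,.3],161)
E
```

```text
{'intrinsics': array([[272.11149861,   0.        , 258.68639588],
       [  0.        , 272.11149861, 193.77310338],
       [  0.        ,   0.        ,   1.        ]]), 'T_tool_cam': array([[ 1.30322158e-03, -9.52231733e-01, -3.05373588e-01,
         7.84547776e-02],
       [ 9.99999118e-01,  1.31892108e-03,  1.54898548e-04,
        -1.12962293e-03],
       [ 2.55264350e-04, -3.05373521e-01,  9.52232612e-01,
        -1.72812593e-01],
       [ 0.00000000e+00,  0.00000000e+00,  0.00000000e+00,
         1.00000000e+00]])}
pos [0.1729 0.5221 0.2018] rot [180.     0.   161.68] t 1.4 open 0.0855 F [ 0.9 -0.3  0.2]
shift cm [-36.76 -13.33  -9.82] rows>= 9.7
turn rad [0.     0.     0.0118] rows>= 0.1
shift cm after turn [-36.92 -12.89  -9.82]
```

```bash
python3 -m pendant '[[[-3,-1.1,-1,0,0,0,100],[-3,-1.1,-1,0,0,0,100],[-3,-1.1,-1,0,0,0,100],[-3,-1.1,-1,0,0,0,100],[-3,-1.1,-1,0,0,0,100]]]' ; python3 -m pendant '[[[-3,-1.1,-1,0,0,0,100],[-3,-1.1,-1,0,0,0,100],[-3,-1.1,-1,0,0,0,100],[-3,-1.1,-1,0,0,0,100],[-3,-1.1,-1,0,0,0,100]]]' ; python3 -m pendant '[[[-3,-1.1,0,0,0,0,100],[-3,-1.1,0,0,0,0,100],[0,0,0,0,0,0,100]]]'
python3 - <<'E'
from h import *
plan([.528,.293,.2])
im,K,T=snap("wrist","w1.png")
for n,z in [("cartridge",0),("mark",.04),("pocket",.015),("lever_pivot",.058),("lever_knob",.098)]:
    for m in bot.mark_of("wrist",n)[:3]: print(n,np.round(m["uv"],1),round(m["confidence"],2),ray(m["uv"],K,T,z).round(4))
for m in bot.masks_of("wrist","cartridge")[:1]: print(m["extent"],m["confidence"]); cv2.imwrite("pics/m1.png",m["pixels"].astype(np.uint8)*255)
E
```

```text
time: 1.82
ee_pos: [0.2975, 0.4219, 0.2501]
tcp_rot: [-179.7, -0.1, 162.2]
wrist_force: [0.0, 0.8, -0.1]
opening: 0.0851
time: 2.23
ee_pos: [0.4288, 0.3179, 0.3033]
tcp_rot: [-179.8, -0.1, 162.3]
wrist_force: [0.2, 1.7, -0.7]
opening: 0.0853
time: 2.48
ee_pos: [0.4854, 0.2733, 0.3055]
tcp_rot: [-179.9, 0.1, 162.1]
wrist_force: [-1.7, 1.3, 0.2]
opening: 0.0853
pos [0.4854 0.2733 0.3055] rot [-1.7995e+02  1.4000e-01  1.6207e+02] t 2.48 open 0.0853 F [-1.7  1.3  0.2]
shift cm [-3.42  3.19 10.55] rows>= 2.8
cartridge [280.5 167.4] 0.58 [0.5218 0.3011 0.    ]
mark [276.7 171.4] 0.82 [0.517  0.2929 0.04  ]
pocket [329.9 261.1] 0.89 [0.7257 0.3398 0.015 ]
pocket [204.4   3.2] 0.65 [0.2501 0.2644 0.015 ]
lever_pivot [169.2 232.7] 0.75 [0.5589 0.0882 0.058 ]
lever_pivot [250.2  24.5] 0.6 [0.307  0.3173 0.058 ]
lever_knob [311.7 306.5] 0.77 [0.7456 0.2825 0.098 ]
lever_knob [154.8  11.2] 0.66 [0.2681 0.2102 0.098 ]
[267.4, 150.6, 289.9, 198.6] 0.89
```

View pics/w1.png

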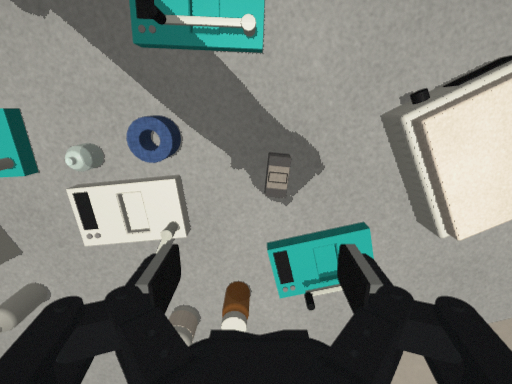

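The picture shows one cartridge, mark up, at (277,175). The white tester is at (128,212) with its pocket empty and its lever open. The turquoise look-alikes are at (200,20) and (320,260). Moving closer for the exact pose.

```bash
python3 -m pendant '[[[-0.6,0.6,3.5,0,0,0,100],[-0.6,0.6,3.5,0,0,0,100],[-0.5,0.6,3.5,0,0,0,100],[-0.4,0.6,3.5,0,0,0,100],[-0.4,0.6,3.0,0,0,0,100]]]' ;python3 -m pendant '[[[0,0,0,0,0,0,100],[0,0,0,0,0,0,100]]]'
cat >> h.py <<'E'
def best(cam,n,z,K,T,k=2):
    for m in bot.mark_of(cam,n)[:k]: print(n,np.round(m["uv"],1),round(m["confidence"],2),ray(m["uv"],K,T,z).round(4))
E
python3 - <<'E'
from h import *
plan([.517,.293,.13])
im,K,T=snap("wrist","w2.png")
best("wrist","cartridge",0,K,T); best("wrist","mark",.04,K,T)
E
```

```text
time: 3.25
ee_pos: [0.5148, 0.3045, 0.1406]
tcp_rot: [179.2, 0.8, 162.8]
wrist_force: [0.4, -1.6, 0.2]
opening: 0.0854
time: 3.42
ee_pos: [0.5113, 0.3047, 0.134]
tcp_rot: [179.6, 0.4, 163.0]
wrist_force: [-0.1, -0.6, 0.6]
opening: 0.0855
pos [0.5113 0.3047 0.134 ] rot [179.64   0.39 162.96] t 3.42 open 0.0855 F [-0.1 -0.6  0.6]
shift cm [-0.88 -0.96  0.4 ] rows>= 0.3
cartridge [253.8 192.1] 0.56 [0.5275 0.2935 0.    ]
mark [248.5 203.9] 0.84 [0.5261 0.2886 0.04  ]
```

View pics/w2.png

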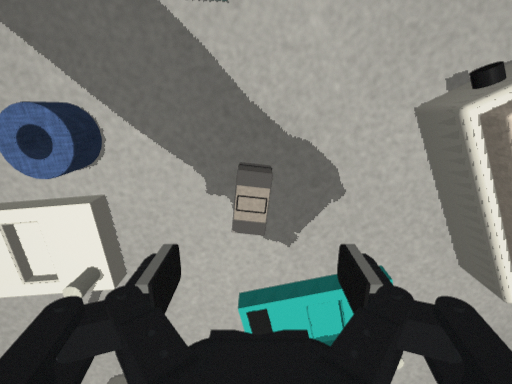

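```bash
python3 - <<'E'
from h import *
im,K,T=snap("wrist")
m=bot.masks_of("wrist","cartridge")[0]["pixels"]
g=cv2.cvtColor(im,cv2.COLOR_RGB2GRAY)
print(np.percentile(g[m],[5,25,50,75,95]))
for th in (95,110,125):
    ys,xs=np.where(m&(g>th)); print(th,len(xs),np.ptp(xs),np.ptp(ys))
    if len(xs)<20: continue
    P=np.array([ray((x,y),K,T,.04)[:2] for x,y in zip(xs,ys)],dtype=np.float32)*1000
    print(cv2.minAreaRect(P))
v,u=np.mgrid[184:242:1,228:278:1]
cv2.imwrite("pics/w2c.png",cv2.resize(cv2.cvtColor(im[150:250,200:310],cv2.COLOR_RGB2BGR),None,fx=5,fy=5,interpolation=0))
E
```

```text
[ 62.  86.  89. 148. 153.]
95 1089 38 49
((533.4692993164062, 287.9491271972656), (35.61017990112305, 53.90284729003906), 66.24774169921875)
110 992 37 48
((533.6015625, 287.8103332519531), (35.466548919677734, 53.54596710205078), 66.25369262695312)
125 932 37 46
((533.5570068359375, 287.54833984375), (34.66555404663086, 53.7569580078125), 65.57903289794922)
```

View pics/w2c.png

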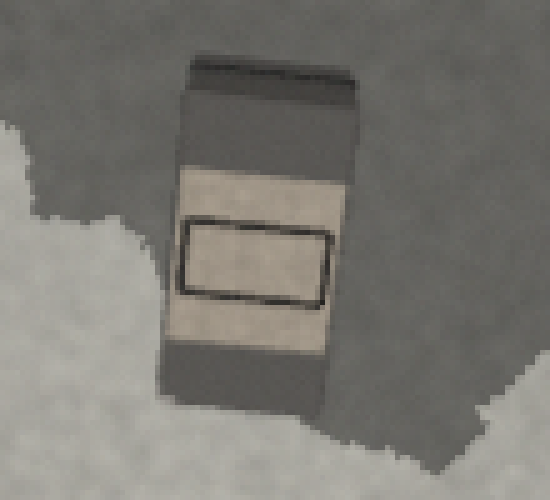

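Crop: top face corners at crop (180,92), (357,103), (322,418) and (160,398); outline corners at (187,220), (332,235), (322,307) and (180,293). The mark is up.

```bash
python3 - <<'E'
from h import *
im,K,T=snap("wrist")
for c in ([(180,92),(357,103),(322,418),(160,398)],[(187,220),(332,235),(322,307),(180,293)]):
    P=np.array([ray((200+x/5-.4,150+y/5-.4),K,T,.04)[:2] for x,y in c]); print(P.round(4).tolist(),P.mean(0).round(4))
    for a,b in ((0,1),(3,2),(3,0),(2,1)):
        d=P[b]-P[a]; print(np.linalg.norm(d).round(4),np.degrees(np.arctan2(d[1],d[0])).round(1))
E
```

```text
[[0.4884, 0.2879], [0.5011, 0.3214], [0.5665, 0.2944], [0.5515, 0.2622]] [0.5269 0.2915]
0.0358 69.2
0.0356 64.9
0.0681 157.8
0.0708 157.6
[[0.5146, 0.2807], [0.5267, 0.3085], [0.5415, 0.3019], [0.5296, 0.2741]] [0.5281 0.2913]
0.0303 66.6
0.0302 66.7
0.0164 156.4
0.0163 156.0
```

```bash
python3 -m pendant '[[[0,0,0,0,0,0.105,100],[-1,-0.7,0,0,0,0,100],[-1,-0.7,0,0,0,0,100],[0,0,0,0,0,0,100],[0,0,0,0,0,0,100]]]' >/dev/null
python3 - <<'E'
from h import *
plan([.5278,.2914,.018],157)
E
```

```text
pos [0.5288 0.2824 0.1415] rot [179.08   0.77 156.94] t 4.13 open 0.0853 F [-0.   0.1 -0.2]
shift cm [ 0.61  0.59 12.35] rows>= 3.0
turn rad [ 0.0161  0.0134 -0.001 ] rows>= 0.2
shift cm after turn [ 0.44  0.79 12.35]
```

```bash
python3 -m pendant '[[[0.5,0.8,2,0.016,0.013,0,100],[0,0,2,0,0,0,100],[0,0,2,0,0,0,100],[0,0,0,0,0,0,100]]]' >/dev/null
python3 - <<'E'
from h import *
plan([.5278,.2914,.018],157)
E
```

```text
pos [0.5298 0.2916 0.0824] rot [1.7980e+02 1.7000e-01 1.5711e+02] t 4.47 open 0.0855 F [-0.7 -0.4 -1.1]
shift cm [ 0.19 -0.12  6.44] rows>= 1.5
turn rad [0.0036 0.0029 0.0019] rows>= 0.0
shift cm after turn [ 0.18 -0.1   6.44]
```

```bash
python3 -m pendant '[[[0.2,-0.1,2,0,0,0,100],[0,0,2,0,0,0,100],[0,0,1.5,0,0,0,100],[0,0,0.7,0,0,0,100],[0,0,0,0,0,0,100]]]' >/dev/null
python3 - <<'E'
from h import *
plan([.5278,.2914,.018],157)
E
```

```text
pos [0.529  0.2918 0.0226] rot [179.65   0.27 157.33] t 4.88 open 0.0851 F [-0.4 -0.3  0.5]
shift cm [ 0.1  -0.09  0.46] rows>= 0.1
turn rad [0.0061 0.0047 0.0057] rows>= 0.1
shift cm after turn [ 0.09 -0.08  0.46]
```

```bash
python3 -m pendant '[[[0.1,-0.1,0.5,0.006,0.005,0,100],[0,0,0,0,0,0,35],[0,0,0,0,0,0,35],[0,0,0,0,0,0,35],[0,0,0,0,0,0,35]]]' 40; python3 -m pendant '[[[0,0,0,0,0,0,35],[0,0,0,0,0,0,35],[0,0,0,0,0,0,35],[0,0,0,0,0,0,35],[0,0,0,0,0,0,35]]]' 40
python3 - <<'E'
from h import *
plan([.5278,.2914,.018],157)
E
```

```text
time: 5.3
ee_pos: [0.5295, 0.2922, 0.0221]
tcp_rot: [179.8, 0.1, 157.4]
wrist_force: [-0.2, -0.2, -0.5]
opening: 0.0385
time: 5.72
ee_pos: [0.5303, 0.2926, 0.0237]
tcp_rot: [179.7, 0.2, 157.4]
wrist_force: [0.2, -0.3, -0.9]
opening: 0.0297
pos [0.5303 0.2926 0.0237] rot [179.7    0.21 157.38] t 5.72 open 0.0297 F [ 0.2 -0.3 -0.9]
shift cm [ 0.18 -0.2   0.57] rows>= 0.2
turn rad [0.0053 0.0037 0.0066] rows>= 0.1
shift cm after turn [ 0.18 -0.2   0.57]
```

```bash
python3 - <<'E'
from h import *
im,K,T=snap("wrist","w3.png")
E
```

```text
(no output)
```

View pics/w3.png

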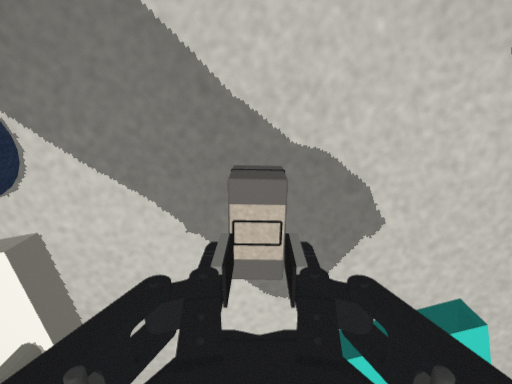

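The picture shows the jaws either side of the block, with the mark at (257,233). The fingers look far towards the block's near end, so I'm checking the geometry.

```bash
python3 - <<'E'
from h import *
im,K,T=snap("wrist")
o=bot.get_obs(); print("tcp px",proj(o["ee_pos"],K,T).round(0),"grasp px",proj(o["ee_pos"]+[0,0,.019],K,T).round(0),o["opening"])
P=[ray(u,K,T,.04)[:2] for u in ((233,221),(282,221),(282,245),(233,245))]; print(np.round(P,4),np.mean(P,0).round(4), np.linalg.norm(P[1]-P[0]),np.linalg.norm(P[2]-P[1]))
best("wrist","mark",.04,K,T)
E
```

```text
tcp px [260. 225.] grasp px [261. 238.] 0.02963716898018364
[[0.514  0.2807]
 [0.5258 0.3089]
 [0.5415 0.3029]
 [0.5293 0.2738]] [0.5277 0.2916] 0.03057262497329787 0.016785455189400948
mark [254.4 232.5] 0.9 [0.5265 0.2899 0.04  ]
```

```bash
python3 -m pendant '[[[0,0,0,0,0,0,30],[0,0,0,0,0,0,30],[0,0,0,0,0,0,30]]]' 40
python3 - <<'E'
from h import *
im,K,T=snap("wrist")
cv2.imwrite("pics/w4.png",cv2.resize(cv2.cvtColor(im[140:340,150:370],cv2.COLOR_RGB2BGR),None,fx=3,fy=3))
E
```

```text
time: 6.12
ee_pos: [0.5301, 0.2925, 0.0235]
tcp_rot: [179.7, 0.2, 157.4]
wrist_force: [0.0, 0.6, -0.2]
opening: 0.0256
```

View pics/w4.png

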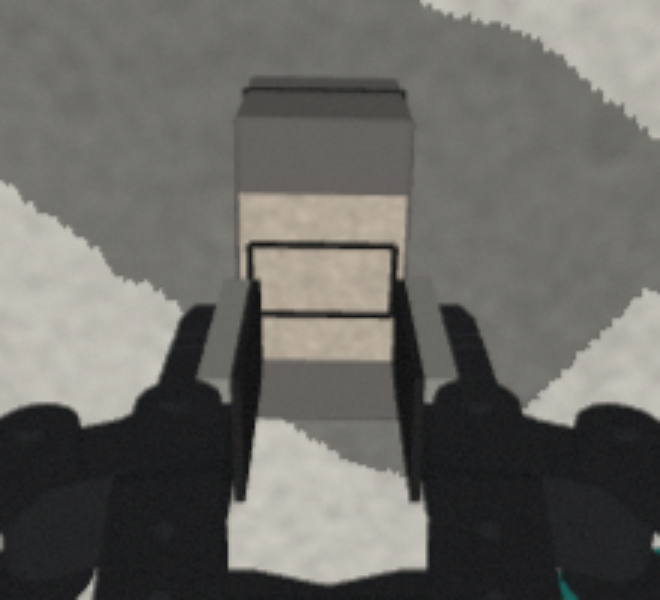

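The crop shows the pads (tips near crop (262,285) and (395,285)) above the block, covering the mark. They are not beside it. I'll open, go lower and close again.

```bash
python3 -m pendant '[[[0.1,-0.1,0,0.005,0.004,0.006,70],[0,0,0,0,0,0,70],[0,0,0,0,0,0,70],[0,0,0,0,0,0,70],[0,0,1.1,0,0,0,70]]]' 40;python3 -m pendant '[[[0.1,-0.1,0.8,0,0,0,70],[0,0,0,0,0,0,70],[0,0,0,0,0,0,70]]]' 40
python3 - <<'E'
from h import *
plan([.5278,.2914,.006],157)
E
```

```text
time: 6.58
ee_pos: [0.5298, 0.2925, 0.0142]
tcp_rot: [179.9, 0.1, 157.0]
wrist_force: [1.1, 0.1, 0.8]
opening: 0.0597
time: 6.83
ee_pos: [0.527, 0.2912, 0.0018]
tcp_rot: [-179.9, -0.1, 157.0]
wrist_force: [-0.4, -0.2, -0.8]
opening: 0.0599
pos [0.527  0.2912 0.0018] rot [-1.7993e+02 -8.0000e-02  1.5700e+02] t 6.83 open 0.0599 F [-0.4 -0.2 -0.8]
shift cm [-0.07  0.05 -0.42] rows>= 0.1
turn rad [-0.0011 -0.0014 -0.0001] rows>= 0.0
shift cm after turn [-0.07  0.05 -0.42]
```

```bash
python3 -m pendant '[[[0,0,0,0,0,0,30],[0,0,0,0,0,0,30],[0,0,0,0,0,0,30],[0,0,0,0,0,0,30],[0,0,0,0,0,0,30]]]' 40;python3 -m pendant '[[[0,0,0,0,0,0,30],[0,0,0,0,0,0,30],[0,0,0,0,0,0,30]]]' 40
python3 - <<'E'
from h import *
plan([.5278,.2914,.006],157)
im,K,T=snap("wrist")
cv2.imwrite("pics/w5.png",cv2.resize(cv2.cvtColor(im[140:340,150:370],cv2.COLOR_RGB2BGR),None,fx=3,fy=3))
E
```

```text
time: 7.25
ee_pos: [0.5267, 0.2911, 0.0015]
tcp_rot: [-179.9, -0.1, 157.0]
wrist_force: [0.2, -0.3, -0.9]
opening: 0.0348
time: 7.5
ee_pos: [0.5267, 0.2911, 0.0015]
tcp_rot: [-179.9, -0.1, 157.0]
wrist_force: [0.5, 0.9, -0.9]
opening: 0.0349
pos [0.5267 0.2911 0.0015] rot [-1.799e+02 -1.100e-01  1.570e+02] t 7.5 open 0.0349 F [ 0.5  0.9 -0.9]
shift cm [-0.09  0.07 -0.45] rows>= 0.1
turn rad [-0.0017 -0.0019  0.    ] rows>= 0.0
shift cm after turn [-0.09  0.07 -0.45]
```

```bash
python3 -m pendant '[[[0,0,0,0,0,0,10],[0,0,-1,0,0,0,10],[0,0,-2,0,0,0,10],[0,0,-3,0,0,0,10],[0,0,-3,0,0,0,10]]]' 50;python3 -m pendant '[[[0,0,-3,0,0,0,10],[0,0,-2,0,0,0,10],[0,0,0,0,0,0,10],[0,0,0,0,0,0,10]]]'
python3 - <<'E'
from h import *
plan([.51,.032,.14],163)
im,K,T=snap("wrist")
cv2.imwrite("pics/w5.png",im[:,:,::-1])
best("wrist","pocket",.015,K,T); best("wrist","lever_pivot",.058,K,T); best("wrist","lever_knob",.098,K,T)
im,K,T=snap("scene","s5.png")
E
```

```text
time: 7.97
ee_pos: [0.5228, 0.2888, 0.0879]
tcp_rot: [-179.3, -0.6, 157.0]
wrist_force: [0.9, 1.2, -1.3]
opening: 0.0346
time: 8.3
ee_pos: [0.525, 0.29, 0.1494]
tcp_rot: [-179.7, -0.2, 157.0]
wrist_force: [0.5, -0.2, -3.1]
opening: 0.0343
pos [0.525  0.29   0.1494] rot [-179.72   -0.25  157.  ] t 8.3 open 0.0343 F [ 0.5 -0.2 -3.1]
shift cm [ -8.7  -24.33   1.03] rows>= 6.2
turn rad [-0.0047 -0.0046 -0.1048] rows>= 0.8
shift cm after turn [ -6.11 -25.11   0.94]
lever_pivot [104.9 283.1] 0.92 [0.5603 0.0827 0.058 ]
```

View pics/w5.png

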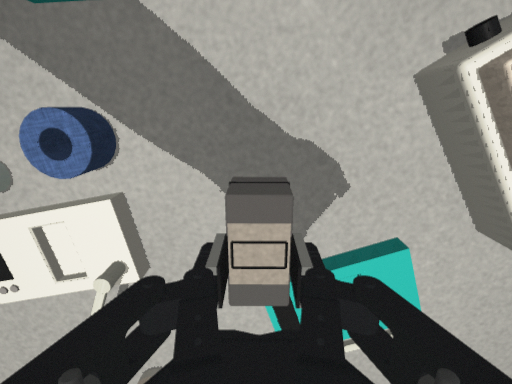

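The block is in the jaws, square, with the mark at (260,255); the tape is at (65,143) and the tester at the left. Now closer to the tester to measure the pocket.

```bash
python3 -m pendant '[[[0,0,0,-0.005,-0.005,-0.105,10],[-1.5,-3.2,0,0,0,0,10],[-1.5,-3.2,0,0,0,0,10],[-1.5,-3.2,0,0,0,0,10],[-1.5,-3.2,0,0,0,0,10]]]';python3 -m pendant '[[[0,0,0,0,0,0,10],[0,0,0,0,0,0,10]]]'
python3 - <<'E'
from h import *
plan([.51,.032,.14],163)
im,K,T=snap("wrist")
cv2.imwrite("pics/w6.png",cv2.resize(im[100:350,0:340,::-1],None,fx=2.3,fy=2.3))
best("wrist","pocket",.015,K,T); best("wrist","lever_pivot",.058,K,T); best("wrist","lever_knob",.098,K,T); best("wrist","mark",bot.get_obs()["ee_pos"][2]+.0385,K,T)
np.savez("w6.npz",K=K,T=T)
E
```

```text
time: 8.97
ee_pos: [0.5415, 0.1507, 0.1392]
tcp_rot: [-179.6, -0.6, 163.9]
wrist_force: [0.3, -0.4, -2.6]
opening: 0.0344
time: 9.13
ee_pos: [0.5411, 0.1442, 0.137]
tcp_rot: [-179.4, -0.8, 163.5]
wrist_force: [0.4, 0.7, -1.7]
opening: 0.0342
pos [0.5411 0.1442 0.137 ] rot [-179.38   -0.78  163.54] t 9.13 open 0.0342 F [ 0.4  0.7 -1.7]
shift cm [ -0.19 -11.64  -0.18] rows>= 2.8
turn rad [-0.0108 -0.0136  0.0095] rows>= 0.2
shift cm after turn [ -0.3  -11.64  -0.3 ]
pocket [450.8 274.2] 0.77 [0.7204 0.337  0.015 ]
pocket [154.7 185. ] 0.63 [0.5115 0.0278 0.015 ]
lever_pivot [209.8 221.8] 0.95 [0.5563 0.0865 0.058 ]
mark [258.1 255.1] 0.59 [0.5415 0.1431 0.1761]
```

View pics/w6.png

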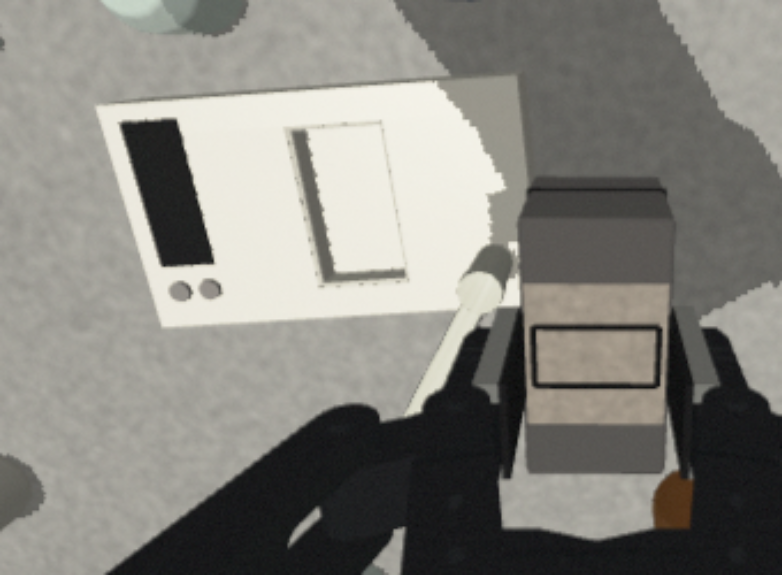

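Crop: pocket rim corners at (286,127), (382,121), (408,280) and (322,287), clear of the lever. The held block's mark corners are at (531,326), (660,326), (658,387) and (534,387).

```bash
python3 - <<'E'
from h import *
d=np.load("w6.npz");K,T=d["K"],d["T"]
def q(c,z):
    P=np.array([ray((x/2.3-.3,100+y/2.3-.3),K,T,z)[:2] for x,y in c]); print(P.mean(0).round(4))
    for a,b in zip(range(len(P)),list(range(1,len(P)))+[0]):
        e=P[b]-P[a]; print(np.linalg.norm(e).round(4),np.degrees(np.arctan2(e[1],e[0])).round(1))
q([(286,127),(382,121),(408,280),(322,287)],.03)
q([(97,104),(517,75),(163,327)],.03)
q([(531,326),(660,326),(658,387),(534,387)],.137+.0385)
q([(526,217),(672,217),(666,472),(527,472)],.137+.0385)
E
```

```text
[0.5132 0.0299]
0.0439 77.3
0.0774 -12.7
0.0427 -101.1
0.0786 168.2
[ 0.4866 -0.0071]
0.1896 77.5
0.2198 -72.2
0.1108 167.4
[0.5418 0.1433]
0.0308 73.9
0.0166 -16.4
0.0306 -106.0
0.0166 164.4
[0.5409 0.1441]
0.033 73.8
0.0688 -15.6
0.0359 -105.9
0.069 162.0
```

```bash
python3 -m pendant '[[[0,0,0,-0.011,-0.013,-0.07,10],[0,-3.2,0,0,0,0,10],[0,-3.2,0,0,0,0,10],[0,-3,0,0,0,0,10],[0,0,0,0,0,0,10]]]'
python3 - <<'E'
from h import *
plan([.5127,.0298,.06],167.5)
E
```

```text
time: 9.8
ee_pos: [0.521, 0.0587, 0.1365]
tcp_rot: [179.9, 0.0, 168.7]
wrist_force: [0.7, 0.4, -2.1]
opening: 0.0343
pos [0.521  0.0587 0.1365] rot [179.88   0.   168.71] t 9.8 open 0.0343 F [ 0.7  0.4 -2.1]
shift cm [ 0.25 -3.01  7.64] rows>= 2.0
turn rad [0.0021 0.0001 0.0211] rows>= 0.2
shift cm after turn [ 0.19 -3.    7.65]
```

```bash
python3 -m pendant '[[[0.2,-2,0,0,0,0.02,10],[0,-0.7,1,0,0,0,10],[0,0,2,0,0,0,10],[0,0,1,0,0,0,10],[0,0,0,0,0,0,10]]]'
python3 - <<'E'
from h import *
plan([.5127,.0298,.04],167.5)
E
```

```text
time: 10.22
ee_pos: [0.5142, 0.0346, 0.0952]
tcp_rot: [179.8, 0.2, 167.7]
wrist_force: [-0.1, 0.7, -1.6]
opening: 0.0344
pos [0.5142 0.0346 0.0952] rot [1.7978e+02 1.6000e-01 1.6775e+02] t 10.22 open 0.0344 F [-0.1  0.7 -1.6]
shift cm [ 0.06 -0.53  5.52] rows>= 1.3
turn rad [0.0039 0.0028 0.0044] rows>= 0.1
shift cm after turn [ 0.05 -0.5   5.52]
```

```bash
python3 -m pendant '[[[0.05,-0.6,1.5,0.004,0.003,0.004,10],[0,0,2,0,0,0,10],[0,0,1,0,0,0,10],[0,0,0,0,0,0,10],[0,0,0,0,0,0,10]]]'
python3 - <<'E'
from h import *
plan([.5127,.0298,.0165],167.5)
im,K,T=snap("wrist")
cv2.imwrite("pics/w7.png",cv2.resize(im[100:350,90:430,::-1],None,fx=2.3,fy=2.3))
np.savez("w7.npz",K=K,T=T)
E
```

```text
time: 10.63
ee_pos: [0.5131, 0.0326, 0.0494]
tcp_rot: [180.0, -0.0, 167.9]
wrist_force: [-0.5, 0.9, -1.8]
opening: 0.0342
pos [0.5131 0.0326 0.0494] rot [ 1.7997e+02 -3.0000e-02  1.6785e+02] t 10.63 open 0.0342 F [-0.5  0.9 -1.8]
shift cm [-0.02 -0.29  3.29] rows>= 0.8
turn rad [ 0.0006 -0.0005  0.0062] rows>= 0.0
shift cm after turn [-0.02 -0.29  3.29]
```

View pics/w7.png

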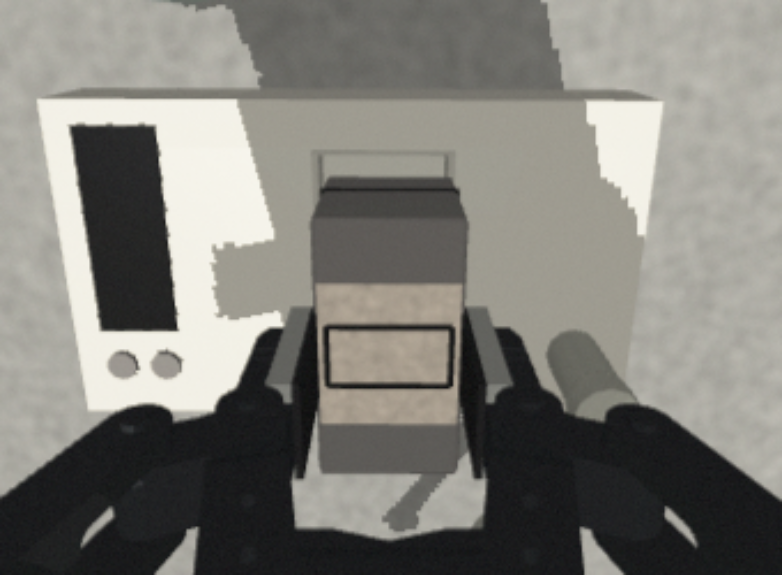

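Crop: pocket far-edge corners at (312,151) and (456,151), tester far top corners at (38,100) and (662,101), and the block's far bottom edge at about (324,178)-(458,180).

```bash
python3 - <<'E'
from h import *
d=np.load("w7.npz");K,T=d["K"],d["T"]
f=lambda c,z:np.array([ray((90+x/2.3-.3,100+y/2.3-.3),K,T,z)[:2] for x,y in c])
# tester yaw ~ -12.5: far edge (image top) is towards tool +x = tester -x
for c,z,n in (([(312,151),(456,151)],.03,"pocketfar"),([(38,100),(662,101)],.03,"testerfar"),([(312,218),(468,218)],.0879,"carttop"),([(324,178),(458,180)],.0479,"cartbot"),([(327,326),(453,326),(452,386),(328,386)],.0879,"mark")):
    P=f(c,z); e=P[1]-P[0]; a=np.arctan2(e[1],e[0]); print(n,P.mean(0).round(4),np.linalg.norm(e).round(4),np.degrees(a).round(2))
    if n=="pocketfar": print(" centre",(P.mean(0)+.0375*np.array([np.sin(a),-np.cos(a)])).round(4))
    if n=="testerfar": t=e/np.linalg.norm(e); print(" centre",(P[0]+.105*t+.055*np.array([t[1],-t[0]])).round(4),(P[1]-.085*t+.055*np.array([t[1],-t[0]])).round(4))
    if n[:4]=="cart": print(" centre",(P.mean(0)+.035*np.array([np.sin(a),-np.cos(a)])).round(4))
E
```

```text
pocketfar [0.4751 0.0382] 0.045 77.92
 centre [0.5118 0.0304]
testerfar [0.4577 0.0314] 0.19 77.83
 centre [0.5135 0.0296] [0.5135 0.0296]
carttop [0.4787 0.0392] 0.0352 77.92
 centre [0.5129 0.0319]
cartbot [0.4799 0.0394] 0.0385 77.04
 centre [0.514  0.0315]
mark [0.5132 0.0319] 0.0301 77.92
```

```bash
python3 -m pendant '[[[0,-0.2,0.5,0,0,0,10],[0,0,0.5,0,0,0,10],[0,0,0.5,0,0,0,10],[0,0,0,0,0,0,10]]]'; python3 -m pendant '[[[0,0,0.5,0,0,0,10],[0,0,0.3,0,0,0,10],[0,0,0,0,0,0,10]]]'
```

```text
time: 11.02
ee_pos: [0.5146, 0.0311, 0.0364]
tcp_rot: [179.9, 0.2, 167.9]
wrist_force: [-0.6, -0.4, -2.6]
opening: 0.034
time: 11.27
ee_pos: [0.5149, 0.031, 0.0278]
tcp_rot: [179.9, 0.2, 167.9]
wrist_force: [-0.2, -0.2, -2.3]
opening: 0.0342
```

```bash
python3 -c "
from h import *
plan([.5129,.0307,.0165],167.85)"
```

```text
pos [0.5149 0.031  0.0278] rot [179.88   0.25 167.89] t 11.27 open 0.0342 F [-0.2 -0.2 -2.3]
shift cm [ 0.19 -0.07  1.13] rows>= 0.3
turn rad [0.002  0.0044 0.0007] rows>= 0.0
shift cm after turn [ 0.19 -0.07  1.13]
```

Already inside the pocket (block bottom about 26 mm) with no contact. On down.

```bash
python3 -m pendant '[[[0.15,-0.05,0.4,0.002,0.004,0,10],[0,0,0.4,0,0,0,10],[0,0,0,0,0,0,10]]]'; python3 -m pendant '[[[0.0,0,0.2,0,0,0,10],[0,0,0.2,0,0,0,10],[0,0,0,0,0,0,10]]]'; python3 -m pendant '[[[0,0,0.1,0,0,0,10],[0,0,0.1,0,0,0,10],[0,0,0,0,0,0,10]]]';python3 -c "
from h import *
plan([.5129,.0307,.0165],167.85)"
```

```text
time: 11.52
ee_pos: [0.5131, 0.0307, 0.019]
tcp_rot: [-180.0, -0.0, 167.9]
wrist_force: [-0.6, 0.3, -2.3]
opening: 0.0343
time: 11.77
ee_pos: [0.5135, 0.0308, 0.017]
tcp_rot: [180.0, 0.1, 167.9]
wrist_force: [0.6, 0.1, -1.7]
opening: 0.0343
time: 12.02
ee_pos: [0.5141, 0.0309, 0.0167]
tcp_rot: [180.0, 0.2, 167.9]
wrist_force: [-0.6, 0.0, -2.2]
opening: 0.0344
pos [0.5141 0.0309 0.0167] rot [179.95   0.21 167.89] t 12.02 open 0.0344 F [-0.6  0.  -2.2]
shift cm [ 0.11 -0.04  0.02] rows>= 0.0
turn rad [0.0008 0.0036 0.0006] rows>= 0.0
shift cm after turn [ 0.11 -0.04  0.02]
```

```bash
python3 -m pendant '[[[0,0,0.2,0,0,0,10],[0,0,0.1,0,0,0,10]]]'; python3 -m pendant '[[[0,0,0.2,0,0,0,10],[0,0,0.1,0,0,0,10]]]';python3 -m pendant '[[[0,0,0.2,0,0,0,10],[0,0,0.1,0,0,0,10]]]'
```

```text
time: 12.18
ee_pos: [0.5146, 0.0309, 0.0165]
tcp_rot: [179.9, 0.3, 167.9]
wrist_force: [-5.0, 0.2, 7.7]
opening: 0.0349
time: 12.35
ee_pos: [0.5147, 0.0309, 0.0165]
tcp_rot: [179.9, 0.4, 167.9]
wrist_force: [-4.0, -0.0, 4.8]
opening: 0.0341
time: 12.52
ee_pos: [0.5148, 0.0309, 0.0165]
tcp_rot: [179.9, 0.5, 167.9]
wrist_force: [-3.0, -0.4, 4.5]
opening: 0.0347
```

On the floor: z is 16.5 mm as computed, and the contact force has risen. Releasing and lifting.

```bash
python3 -m pendant '[[[0,0,0,0,0,0,60],[0,0,0,0,0,0,60],[0,0,0,0,0,0,60],[0,0,-0.5,0,0,0,60],[0,0,-2,0,0,0,60]]]'; python3 -m pendant '[[[0,0,-3,0,0,0,60],[0,0,-3,0,0,0,60],[0,0,-3,0,0,0,30],[0,0,-3,0,0,0,0],[0,0,0,0,0,0,0]]]'; python3 - <<'E'
from h import *
plan([.63,.01,.15],167.85)
im,K,T=snap("wrist")
cv2.imwrite("pics/w8.png",im[:,:,::-1]); np.savez("w8.npz",K=K,T=T)
best("wrist","mark",.055,K,T); best("wrist","lever_pivot",.058,K,T); best("wrist","lever_knob",.098,K,T);best("wrist","cartridge",.015,K,T)
im,K,T=snap("scene"); best("scene","lever_knob",.098,K,T,4);best("scene","lever_pivot",.058,K,T,4);best("scene","mark",.055,K,T)
im,K,T=snap("top"); best("top","lever_knob",.098,K,T,6);best("top","lever_pivot",.058,K,T,6);best("top","mark",.055,K,T,6)
E
```

```text
time: 12.93
ee_pos: [0.5129, 0.0308, 0.0383]
tcp_rot: [180.0, 0.3, 167.9]
wrist_force: [0.3, -0.6, 0.1]
opening: 0.0512
time: 13.35
ee_pos: [0.5116, 0.0308, 0.1655]
tcp_rot: [180.0, 0.2, 167.9]
wrist_force: [1.1, 0.1, 0.9]
opening: 0.0155
pos [0.5116 0.0308 0.1655] rot [179.96   0.24 167.88] t 13.35 open 0.0155 F [1.1 0.1 0.9]
shift cm [-12.     0.45   1.6 ] rows>= 2.9
turn rad [0.0007 0.0042 0.0005] rows>= 0.0
shift cm after turn [-12.01   0.46   1.55]
mark [260.9 183.9] 0.9 [0.5134 0.0318 0.055 ]
lever_pivot [319.2 212.7] 0.8 [0.5585 0.0883 0.058 ]
lever_pivot [62.9 74.5] 0.58 [ 0.3681 -0.1291  0.058 ]
lever_knob [263.  307.7] 0.66 [0.6369 0.0078 0.098 ]
cartridge [262.  174.7] 0.69 [0.5135 0.0335 0.015 ]
lever_knob [376.3 149.7] 0.84 [0.2543 0.2115 0.098 ]
lever_knob [257.3 220.5] 0.83 [0.6344 0.0035 0.098 ]
lever_knob [218. 132.] 0.76 [ 0.3354 -0.2417  0.098 ]
lever_knob [386.3 306. ] 0.73 [0.7433 0.2884 0.098 ]
lever_pivot [247.2 156.2] 0.97 [ 0.3662 -0.1343  0.058 ]
lever_pivot [299.4 223.2] 0.96 [0.5698 0.0838 0.058 ]
lever_pivot [447.6 346.9] 0.69 [0.7557 0.4003 0.058 ]
lever_pivot [145.4 154.2] 0.63 [ 0.4686 -0.4162  0.058 ]
mark [284.8 202.2] 0.97 [0.5106 0.0288 0.055 ]
mark [281.8 216.3] 0.56 [0.5606 0.0376 0.055 ]
lever_knob [331.4 251.4] 0.74 [ 0.337  -0.2484  0.098 ]
lever_knob [419.3 220. ] 0.65 [ 0.4302 -0.5133  0.098 ]
lever_knob [173.7 274.3] 0.62 [0.2705 0.2144 0.098 ]
lever_knob [157.2 115.5] 0.5 [0.7585 0.2824 0.098 ]
lever_pivot [123.3 119.7] 0.97 [0.7593 0.3997 0.058 ]
lever_pivot [377.4 206.2] 0.85 [ 0.4785 -0.4003  0.058 ]
lever_pivot [291.2 240. ] 0.71 [ 0.3743 -0.1329  0.058 ]
lever_pivot [333.5 205.5] 0.71 [ 0.4808 -0.2648  0.058 ]
lever_pivot [144.1 261.6] 0.63 [0.3091 0.3127 0.058 ]
```

```bash
python3 -m pendant '[[[0,0,0,0,0.004,-0.11,0],[0,0,0,0,0,-0.11,0],[0,0,0,0,0,-0.1,0],[-3,0,0,0,0,0,0],[-3,0,0,0,0,0,0]]]' ; python3 - <<'E'
from h import *
plan([.675,.02,.165],183); print(bot.get_obs()["q"].round(1))
E
```

```text
time: 14.42
ee_pos: [0.5668, 0.0375, 0.16]
tcp_rot: [180.0, -0.4, -172.9]
wrist_force: [0.8, -0.6, 0.3]
opening: 0.0
pos [0.5668 0.0375 0.16  ] rot [ 179.95   -0.44 -172.89] t 14.42 open 0.0 F [ 0.8 -0.6  0.3]
shift cm [-10.51  -3.08  -0.58] rows>= 2.6
turn rad [ 0.0005 -0.0077  0.0717] rows>= 0.6
shift cm after turn [-10.71  -2.32  -0.5 ]
[ 3.8  7.3  7.9 91.1  0.  -3.3]
```

View pics/w8.png

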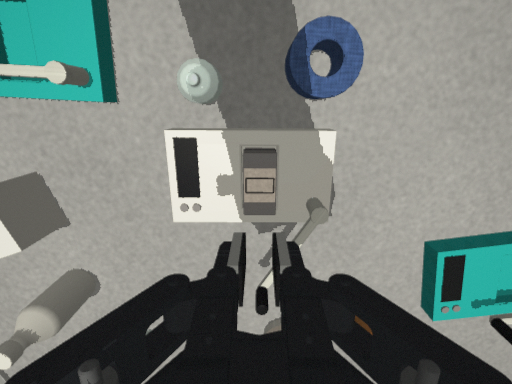

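The picture shows the cartridge seated in the pocket, mark at (260,185), and the lever still open, from its pivot at (317,211) to the knob at (262,300). Now bringing the closed fingers beyond the knob.

```bash
python3 -m pendant '[[[-2.8,-0.8,0,0,-0.008,0,0],[-2.8,-0.8,0,0,0,0,0],[-2.8,-0.8,0,0,0,0,0],[-2.2,-0.7,0,0,0,0,0],[0,0,0,0,0,0,0]]]' ; python3 - <<'E'
from h import *
plan([.675,.022,.073],187)
E
```

```text
time: 14.83
ee_pos: [0.6837, 0.0202, 0.1569]
tcp_rot: [179.9, 0.0, -172.8]
wrist_force: [2.0, -0.3, -1.0]
opening: 0.0002
pos [0.6837 0.0202 0.1569] rot [ 1.7994e+02  2.0000e-02 -1.7278e+02] t 14.83 open 0.0002 F [ 2.  -0.3 -1. ]
shift cm [0.84 0.28 8.39] rows>= 2.0
turn rad [0.0011 0.0004 0.0039] rows>= 0.0
shift cm after turn [0.84 0.28 8.39]
```

```bash
python3 -m pendant '[[[0,0,2.5,0,0,0,0],[0,0,2.5,0,0,0,0],[0,0,2,0,0,0,0],[0,0,1,0,0,0,0],[0,0,0,0,0,0,0]]]' ; python3 - <<'E'
from h import *
plan([.655,.013,.074],187)
# finger centre targets along the arc (18 mm beyond the knob along ccw tangent, face normal compromise)
piv=np.array([.558,.087])
for a in np.arange(-46,-104,-8.):
    r=np.radians(a); k=piv+.115*np.array([np.cos(r),np.sin(r)]); n=np.array([np.cos(np.radians(187.2)),np.sin(np.radians(187.2))]); print(a,k.round(4),(k-.018*n).round(4))
E
```

```text
time: 15.25
ee_pos: [0.6842, 0.0202, 0.073]
tcp_rot: [179.9, 0.0, -172.8]
wrist_force: [-0.5, 0.4, 0.0]
opening: -0.0001
pos [0.6842 0.0202 0.073 ] rot [ 179.93    0.   -172.82] t 15.25 open -0.0001 F [-0.5  0.4  0. ]
shift cm [ 2.99 -0.35 -0.1 ] rows>= 0.7
turn rad [0.0012 0.     0.0032] rows>= 0.0
shift cm after turn [ 2.99 -0.36 -0.1 ]
-46.0 [0.6379 0.0043] [0.6557 0.0065]
-54.0 [ 0.6256 -0.006 ] [ 0.6435 -0.0038]
-62.0 [ 0.612  -0.0145] [ 0.6298 -0.0123]
-70.0 [ 0.5973 -0.0211] [ 0.6152 -0.0188]
-78.0 [ 0.5819 -0.0255] [ 0.5998 -0.0232]
-86.0 [ 0.566  -0.0277] [ 0.5839 -0.0255]
-94.0 [ 0.55   -0.0277] [ 0.5678 -0.0255]
-102.0 [ 0.5341 -0.0255] [ 0.5519 -0.0232]
```

```bash
python3 -m pendant '[[[1.5,-0.5,0,0,0,0,0],[1.5,-0.5,0,0,0,0,0],[1.4,-0.8,0,0,0,0,0],[1.4,-0.8,0,0,0,0,0],[0,0,0,0,0,0,0]]]' ; python3 - <<'E'
from h import *
plan([.6152,-.0188,.074],187.2)
plan([.5839,-.0255,.074])
E
```

```text
time: 15.67
ee_pos: [0.6273, -0.0128, 0.077]
tcp_rot: [179.9, 0.1, -172.7]
wrist_force: [-0.2, -0.2, 0.5]
opening: -0.0003
pos [ 0.6273 -0.0128  0.077 ] rot [ 1.7994e+02  1.1000e-01 -1.7270e+02] t 15.67 open -0.0003 F [-0.2 -0.2  0.5]
shift cm [ 1.28 -0.44  0.3 ] rows>= 0.3
turn rad [0.001  0.0019 0.0018] rows>= 0.0
shift cm after turn [ 1.28 -0.45  0.3 ]
pos [ 0.6273 -0.0128  0.077 ] rot [ 1.7994e+02  1.1000e-01 -1.7270e+02] t 15.67 open -0.0003 F [-0.2 -0.2  0.5]
shift cm [ 4.47 -0.71  0.29] rows>= 1.1
```

```bash
python3 -m pendant '[[[1.3,-0.4,0.2,0,0,0,0],[1.6,-0.2,0,0,0,0,0],[1.6,-0.1,0,0,0,0,0],[0,0,0,0,0,0,0]]]' ; python3 - <<'E'
from h import *
plan([.5678,-.0255,.074],187.2)
plan([.5519,-.0232,.074])
im,K,T=snap("top"); best("top","lever_knob",.098,K,T,6)
im,K,T=snap("scene"); best("scene","lever_knob",.098,K,T,6)
E
```

```text
time: 16.0
ee_pos: [0.5841, -0.0254, 0.0808]
tcp_rot: [180.0, 0.5, -172.7]
wrist_force: [-0.8, 0.8, 0.1]
opening: -0.0002
pos [ 0.5841 -0.0254  0.0808] rot [ 179.99    0.54 -172.72] t 16.0 open -0.0002 F [-0.8  0.8  0.1]
shift cm [1.63 0.2  0.66] rows>= 0.4
turn rad [0.0002 0.0094 0.0013] rows>= 0.1
shift cm after turn [1.62 0.19 0.68]
pos [ 0.5841 -0.0254  0.0808] rot [ 179.99    0.54 -172.72] t 16.0 open -0.0002 F [-0.8  0.8  0.1]
shift cm [3.18 0.63 0.65] rows>= 0.8
lever_knob [208.  232.8] 0.66 [0.3921 0.1166 0.098 ]
lever_knob [157.7 117.3] 0.63 [0.7526 0.2806 0.098 ]
lever_knob [173.3 274.5] 0.62 [0.2699 0.2155 0.098 ]
lever_knob [418.5 220.5] 0.58 [ 0.4287 -0.5108  0.098 ]
lever_knob [330.3 251.6] 0.48 [ 0.3364 -0.2452  0.098 ]
lever_knob [218.4 136.7] 0.67 [ 0.3586 -0.2288  0.098 ]
lever_knob [384.4 309.8] 0.64 [0.752  0.2861 0.098 ]
lever_knob [122.7 128.3] 0.59 [ 0.4245 -0.5199  0.098 ]
```

```bash
python3 -m pendant '[[[0.8,0.1,0.5,0,0.009,0,0],[0.8,0.1,0.2,0,0,0,0],[0.8,0.2,0,0,0,0,0],[0.5,0.2,0,0,0,0,0]]]' ; python3 -m pendant '[[[0.3,0.1,0,0,0,0,0],[0.3,0.1,0,0,0,0,0]]]'; python3 - <<'E'
from h import *
plan([.5519,-.0232,.074],187.2)
im,K,T=snap("wrist")
best("wrist","lever_knob",.098,K,T);best("wrist","lever_pivot",.058,K,T)
E
```

```text
time: 16.53
ee_pos: [0.5563, -0.0219, 0.0709]
tcp_rot: [180.0, -0.1, -172.6]
wrist_force: [-0.1, -0.2, 0.6]
opening: 0.0005
time: 16.7
ee_pos: [0.5484, -0.0203, 0.0707]
tcp_rot: [180.0, -0.1, -172.6]
wrist_force: [0.3, 0.4, 0.3]
opening: -0.0004
pos [ 0.5484 -0.0203  0.0707] rot [ 1.7996e+02 -1.2000e-01 -1.7263e+02] t 16.7 open -0.0004 F [0.3 0.4 0.3]
shift cm [-0.31 -0.34 -0.33] rows>= 0.1
turn rad [ 0.0008 -0.0021  0.003 ] rows>= 0.0
shift cm after turn [-0.31 -0.33 -0.33]
lever_knob [298.4  12.6] 0.73 [ 0.4268 -0.0185  0.098 ]
lever_pivot [396.6 249.9] 0.72 [0.5603 0.0871 0.058 ]
```

```bash
python3 -m pendant '[[[0.4,0.1,-0.2,0,0,0,0],[0.3,0.1,0,0,0,0,0]]]' ; python3 -m pendant '[[[0.3,0,0,0,0,0,0],[0.2,0,0,0,0,0,0]]]'; python3 -m pendant '[[[0.3,0,0,0,0,0,0],[0.2,0,0,0,0,0,0]]]'; python3 - <<'E'
from h import *
plan([.5519,-.0232,.074],187.2)
im,K,T=snap("wrist","w9.png");np.savez("w9.npz",K=K,T=T)
print(proj([.534,-.0255,.098],K,T), proj([.558,.087,.066],K,T))
E
```

```text
time: 17.02
ee_pos: [0.542, -0.0193, 0.0732]
tcp_rot: [180.0, -0.1, -172.6]
wrist_force: [-0.1, 0.5, 0.8]
opening: -0.0001
time: 17.18
ee_pos: [0.5366, -0.0199, 0.0735]
tcp_rot: [180.0, -0.0, -172.6]
wrist_force: [-0.0, -0.6, 0.2]
opening: -0.0
time: 17.35
ee_pos: [0.5312, -0.0206, 0.0735]
tcp_rot: [180.0, -0.0, -172.6]
wrist_force: [-0.1, 0.7, 0.1]
opening: -0.0001
pos [ 0.5312 -0.0206  0.0735] rot [ 1.7997e+02 -3.0000e-02 -1.7263e+02] t 17.35 open -0.0001 F [-0.1  0.7  0.1]
shift cm [-2.02 -0.52 -0.05] rows>= 0.5
turn rad [ 0.0005 -0.0006  0.003 ] rows>= 0.0
shift cm after turn [-2.03 -0.51 -0.05]
[251.57888644 246.14200462] [394.74207903 270.54651996]
```

```bash
python3 - <<'E'
from h import *
for c in ("wrist","scene","top"):
    im,K,T=snap(c)
    print(c,"expected shut knob",proj([.534,-.0255,.098],K,T).round(),"open knob",proj([.638,.005,.098],K,T).round(),"pivot",proj([.558,.087,.066],K,T).round())
    for m in bot.masks_of(c,"lever"): print(np.round(m["extent"]),round(m["confidence"],2),int(m["pixels"].sum()))
    best(c,"lever_knob",.098,K,T,8)
E
```

```text
wrist expected shut knob [252. 246.] open knob [276. 377.] pivot [395. 271.]
[188.  78. 449. 292.] 0.71 24965
[349. 255. 409. 295.] 0.63 1183
[402.   0. 512. 116.] 0.17 10211
scene expected shut knob [261. 190.] open knob [257. 222.] pivot [302. 218.]
[377. 307. 450. 350.] 0.76 607
[122. 128. 152. 162.] 0.75 175
[253. 215. 309. 238.] 0.68 343
[369. 154. 417. 183.] 0.63 243
[219. 134. 240. 150.] 0.53 105
lever_knob [169.  216.8] 0.73 [ 0.6966 -0.1824  0.098 ]
lever_knob [123.7 128.6] 0.67 [ 0.4248 -0.5159  0.098 ]
lever_knob [373.5 147.3] 0.66 [0.245  0.2027 0.098 ]
lever_knob [386.1 305.6] 0.64 [0.7426 0.288  0.098 ]
lever_knob [256.  222.7] 0.55 [0.6416 0.0033 0.098 ]
lever_knob [219.7 131.8] 0.41 [ 0.3325 -0.2374  0.098 ]
top expected shut knob [256. 186.] open knob [246. 153.] pivot [220. 181.]
[378. 200. 419. 223.] 0.7 208
[286. 240. 329. 252.] 0.68 205
[122. 114. 160. 126.] 0.65 167
[139. 259. 174. 277.] 0.6 124
lever_knob [174.6 273.1] 0.67 [0.2739 0.2119 0.098 ]
lever_knob [156.8 117.8] 0.5 [0.751  0.2833 0.098 ]
lever_knob [415.2 219.5] 0.5 [ 0.4317 -0.5011  0.098 ]
lever_knob [327.7 250.6] 0.49 [ 0.3393 -0.2376  0.098 ]
```

The lever is still open (scene knob at (256,222)). The fingers passed over the knob, so the real fingertips end about 25 mm above the reported TCP, as in the first grasp. Going back and lower.

```bash
python3 -m pendant '[[[0,0,-3,0,0,0,0],[0,0,-3,0,0,0,0],[-3,0.5,0,0,0,0,0],[-4,0.8,0,0,0,0,0],[-4,0.8,0,0,0,0,0]]]' ; python3 -m pendant '[[[-3,0.6,0,0,0,0,0],[0,0,0,0,0,0,0]]]'; python3 - <<'E'
from h import *
plan([.68,.022,.047],187.2)
E
```

```text
time: 18.27
ee_pos: [0.6361, 0.0132, 0.138]
tcp_rot: [180.0, -0.0, -172.8]
wrist_force: [-0.1, -0.5, 0.9]
opening: -0.0004
time: 18.43
ee_pos: [0.6711, 0.0255, 0.1351]
tcp_rot: [180.0, -0.0, -172.7]
wrist_force: [1.7, 0.9, -0.9]
opening: 0.0002
pos [0.6711 0.0255 0.1351] rot [ 1.7996e+02 -2.0000e-02 -1.7275e+02] t 18.43 open 0.0002 F [ 1.7  0.9 -0.9]
shift cm [-0.84 -0.46  8.81] rows>= 2.1
turn rad [ 0.0006 -0.0004  0.0009] rows>= 0.0
shift cm after turn [-0.84 -0.45  8.81]
```

```bash
python3 -m pendant '[[[-0.8,-0.4,1,0,0,0,0],[0,0,2.5,0,0,0,0],[0,0,2.5,0,0,0,0],[0,0,2,0,0,0,0],[0,0,0.5,0,0,0,0]]]' ; python3 -m pendant '[[[1.0,-0.5,0.1,0,0,0,0],[0,0,0,0,0,0,0]]]'; python3 -m pendant '[[[0.8,-0.5,0,0,0,0,0],[0.5,-0.4,0,0,0,0,0]]]'; python3 - <<'E'
from h import *
plan([.6557,.0065,.047],187.2)
im,K,T=snap("scene"); best("scene","lever_knob",.098,K,T,8)
E
```

```text
time: 18.85
ee_pos: [0.6825, 0.0235, 0.0465]
tcp_rot: [180.0, 0.0, -172.6]
wrist_force: [-0.5, -0.4, -1.3]
opening: 0.0002
time: 19.02
ee_pos: [0.6714, 0.0171, 0.0434]
tcp_rot: [180.0, -0.2, -172.6]
wrist_force: [-1.0, -0.5, 0.3]
opening: 0.0004
time: 19.18
ee_pos: [0.66, 0.0069, 0.0447]
tcp_rot: [179.9, -0.1, -172.6]
wrist_force: [0.1, -0.5, 0.3]
opening: 0.0002
pos [0.66   0.0069 0.0447] rot [ 1.7995e+02 -1.3000e-01 -1.7260e+02] t 19.18 open 0.0002 F [ 0.1 -0.5  0.3]
shift cm [ 0.43  0.01 -0.23] rows>= 0.1
turn rad [ 0.0009 -0.0022  0.0036] rows>= 0.0
shift cm after turn [ 0.43  0.01 -0.23]
lever_knob [123.2 129.9] 0.72 [ 0.4316 -0.5125  0.098 ]
lever_knob [375.7 150.1] 0.7 [0.257  0.2102 0.098 ]
lever_knob [384.8 306. ] 0.65 [0.7442 0.286  0.098 ]
lever_knob [219.7 131.5] 0.54 [ 0.3309 -0.2382  0.098 ]
lever_knob [259.3 220.1] 0.52 [0.6316 0.0071 0.098 ]
```

Now push along the arc and watch the knob.

```bash
python3 -m pendant '[[[1.2,-0.5,-0.1,0,0,0,0],[1.2,-0.6,0,0,0,0,0],[1.2,-0.6,0,0,0,0,0],[0,0,0,0,0,0,0]]]' ; python3 - <<'E'
from h import *
plan([.6152,-.0188,.047],187.2)
im,K,T=snap("scene"); best("scene","lever_knob",.098,K,T,8)
for m in bot.masks_of("scene","lever"): print(np.round(m["extent"]),round(m["confidence"],2))
E
```

```text
time: 19.62
ee_pos: [0.6293, -0.0147, 0.0492]
tcp_rot: [180.0, 0.3, -172.6]
wrist_force: [-0.1, 0.1, -0.0]
opening: -0.0003
pos [ 0.6293 -0.0147  0.0492] rot [ 180.      0.31 -172.62] t 19.62 open -0.0003 F [-0.1  0.1 -0. ]
shift cm [ 1.45 -0.22  0.22] rows>= 0.4
turn rad [0.0001 0.0054 0.0032] rows>= 0.1
shift cm after turn [ 1.45 -0.23  0.22]
lever_knob [386.6 307.3] 0.71 [0.7457 0.2892 0.098 ]
lever_knob [254.8 211.7] 0.67 [ 0.6109 -0.0119  0.098 ]
lever_knob [123.  131.6] 0.63 [ 0.4398 -0.5068  0.098 ]
lever_knob [377.4 149.8] 0.53 [0.2537 0.2145 0.098 ]
lever_knob [221. 134.] 0.48 [ 0.3422 -0.2283  0.098 ]
[375. 307. 453. 352.] 0.74
[123. 130. 151. 160.] 0.67
[371. 152. 417. 182.] 0.66
[253. 215. 309. 226.] 0.58
[216. 132. 228. 149.] 0.5
[290. 271. 318. 319.] 0.24
```

```bash
python3 -m pendant '[[[1.5,-0.3,0.2,0,0.005,0,0],[1.5,-0.2,0,0,0,0,0],[1.5,0,0,0,0,0,0],[1.0,0.1,0,0,0,0,0],[0,0,0,0,0,0,0]]]' ; python3 - <<'E'
from h import *
plan([.5519,-.0232,.047],187.2)
im,K,T=snap("scene"); best("scene","lever_knob",.098,K,T,8)
E
```

```text
time: 20.18
ee_pos: [0.5797, -0.0229, 0.0469]
tcp_rot: [-180.0, 0.2, -172.4]
wrist_force: [-0.5, -0.7, 0.2]
opening: -0.0
pos [ 0.5797 -0.0229  0.0469] rot [-180.      0.25 -172.45] t 20.18 open -0.0 F [-0.5 -0.7  0.2]
shift cm [ 2.76  0.33 -0.02] rows>= 0.7
turn rad [-0.0001  0.0044  0.0061] rows>= 0.1
shift cm after turn [ 2.76  0.31 -0.01]
lever_knob [258.8 200.1] 0.8 [ 0.5715 -0.0177  0.098 ]
lever_knob [219.8 131.4] 0.7 [ 0.3303 -0.2382  0.098 ]
lever_knob [384.9 305. ] 0.66 [0.7422 0.286  0.098 ]
lever_knob [123.2 126.5] 0.58 [ 0.4152 -0.5253  0.098 ]
lever_knob [376.8 149.9] 0.55 [0.2548 0.213  0.098 ]
```

```bash
python3 -m pendant '[[[1,0.1,0,0,0.004,0,0],[1,0.1,0,0,0,0,0],[0.6,0.1,0,0,0,0,0]]]';python3 -m pendant '[[[0.3,0,0,0,0,0,0],[0.2,0,0,0,0,0,0]]]';python3 -m pendant '[[[0.3,0,0,0,0,0,0],[0.2,0,0,0,0,0,0]]]' ; python3 - <<'E'
from h import *
plan([.5519,-.0232,.047],187.2)
im,K,T=snap("scene"); best("scene","lever_knob",.098,K,T,8)
E
```

```text
time: 20.53
ee_pos: [0.5559, -0.0225, 0.0465]
tcp_rot: [180.0, 0.1, -172.4]
wrist_force: [0.2, 0.4, 1.5]
opening: 0.0003
time: 20.7
ee_pos: [0.5508, -0.0228, 0.0467]
tcp_rot: [180.0, 0.2, -172.4]
wrist_force: [15.2, 1.2, -7.1]
opening: -0.0
time: 20.87
ee_pos: [0.5514, -0.0226, 0.0472]
tcp_rot: [180.0, 0.9, -172.3]
wrist_force: [12.7, 2.3, -8.4]
opening: -0.0002
pos [ 0.5514 -0.0226  0.0472] rot [ 179.98    0.94 -172.32] t 20.87 open -0.0002 F [12.7  2.3 -8.4]
shift cm [-0.04 -0.06  0.03] rows>= 0.0
turn rad [0.0004 0.0165 0.0084] rows>= 0.1
shift cm after turn [-0.04 -0.06  0.02]
lever_knob [377.4 150. ] 0.85 [0.2547 0.2146 0.098 ]
lever_knob [264.1 188.5] 0.67 [ 0.5278 -0.0209  0.098 ]
lever_knob [121.2 129.3] 0.48 [ 0.431  -0.5203  0.098 ]
lever_knob [223.9 130.8] 0.45 [ 0.3226 -0.2282  0.098 ]
```

The lever hit its stop at the predicted place (knob seen at about (0.53,-0.02), 15 N). Backing off, up, and over to the dock.

```bash
python3 -m pendant '[[[-1.5,0,0,0,0.016,0,0],[-1.5,0,0,0,0,0,0],[0,0,-3.5,0,0,0,0],[0,0,-4,0,0,0,30],[0,0,-4,0,0,0,60]]]';python3 -m pendant '[[[0,0,-4,0,0,0,100],[0,-3,-4,0,0,0,100],[0,-4,-2,0,0,0,100],[0,-4,0,0,0,0,100],[0,-4,0,0,0,0,100]]]';python3 -m pendant '[[[0,-4,0,0,0,0,100],[0,-3,0,0,0,0,100],[0,0,0,0,0,0,100],[0,0,0,0,0,0,100]]]' ; python3 - <<'E'
from h import *
plan([.53,-.27,.28],187.2)
im,K,T=snap("scene"); best("scene","lever_knob",.098,K,T,8)
im,K,T=snap("wrist","w10.png"); np.savez("w10.npz",K=K,T=T)
best("wrist","dock",0,K,T);best("wrist","probe",.18,K,T);best("wrist","lever_knob",.098,K,T)
for n in ("probe","dock"):
  for m in bot.masks_of("wrist",n)[:2]: print(n,np.round(m["extent"]),round(m["confidence"],2),int(m["pixels"].sum()))
print(proj([.495,-.277,.18],K,T))
E
```

```text
time: 21.38
ee_pos: [0.5775, -0.0185, 0.1555]
tcp_rot: [179.8, -0.9, -172.3]
wrist_force: [0.6, 0.2, 0.1]
opening: 0.023
time: 21.8
ee_pos: [0.599, -0.1575, 0.2621]
tcp_rot: [-180.0, -0.2, -171.7]
wrist_force: [1.0, 0.3, -0.6]
opening: 0.0836
time: 22.13
ee_pos: [0.6087, -0.2381, 0.2621]
tcp_rot: [-179.8, -0.1, -172.1]
wrist_force: [0.1, -0.2, -0.0]
opening: 0.0854
pos [ 0.6087 -0.2381  0.2621] rot [-1.7985e+02 -1.2000e-01 -1.7210e+02] t 22.13 open 0.0854 F [ 0.1 -0.2 -0. ]
shift cm [ 8.23 -2.08 -1.76] rows>= 2.1
turn rad [-0.0027 -0.0021  0.0123] rows>= 0.1
shift cm after turn [ 8.2  -2.17 -1.79]
lever_knob [384.9 305.6] 0.96 [0.7434 0.2861 0.098 ]
lever_knob [376.  150.2] 0.75 [0.2572 0.2111 0.098 ]
lever_knob [123.1 133. ] 0.75 [ 0.4462 -0.5014  0.098 ]
lever_knob [220.4 132.4] 0.69 [ 0.3348 -0.234   0.098 ]
lever_knob [264.1 188.6] 0.58 [ 0.5282 -0.0208  0.098 ]
dock [240.5  74. ] 0.64 [ 0.4887 -0.2824  0.    ]
probe [241.2  76.4] 0.98 [ 0.508  -0.2674  0.18  ]
probe [246.8 162.5] 0.74 [ 0.5821 -0.253   0.18  ]
lever_knob [440.7 138. ] 0.98 [ 0.5353 -0.0245  0.098 ]
probe [212.  32. 259.  89.] 0.78 2032
[231.83995753  58.29116053]
```

```bash
python3 -m pendant '[[[2.5,-0.7,-0.5,0,0,0,100],[2.5,-0.7,-0.5,0,0,0,100],[2.5,-0.7,-0.4,0,0,0,100],[0,0,0,0,0,0,100],[0,0,0,0,0,0,100]]]' ; python3 - <<'E'
from h import *
plan([.495,-.277,.28],187.2)
im,K,T=snap("wrist"); np.savez("w11.npz",K=K,T=T,im=im)
best("wrist","dock",0,K,T);best("wrist","probe",.015,K,T)
u=proj([.495,-.277,.15],K,T).round().astype(int); print(u)
x0,y0=max(u[0]-75,0),max(u[1]-65,0); print(x0,y0)
cv2.imwrite("pics/w11.png",cv2.resize(im[y0:y0+130,x0:x0+160,::-1],None,fx=4.5,fy=4.5,interpolation=cv2.INTER_CUBIC))
E
```

```text
time: 22.95
ee_pos: [0.5361, -0.264, 0.2768]
tcp_rot: [-179.8, -0.1, -171.5]
wrist_force: [-0.5, 0.1, -0.7]
opening: 0.0852
pos [ 0.5361 -0.264   0.2768] rot [-1.7984e+02 -1.1000e-01 -1.7150e+02] t 22.95 open 0.0852 F [-0.5  0.1 -0.7]
shift cm [ 4.25 -0.68 -0.31] rows>= 1.0
turn rad [-0.0028 -0.002   0.0226] rows>= 0.2
shift cm after turn [ 4.24 -0.77 -0.32]
dock [256.7 131.1] 0.55 [ 0.4956 -0.2751  0.    ]
probe [253.4 131.9] 0.85 [ 0.4963 -0.28    0.015 ]
probe [258.7 200.9] 0.45 [ 0.608  -0.2548  0.015 ]
[254 142]
179 77
```

View pics/w11.png

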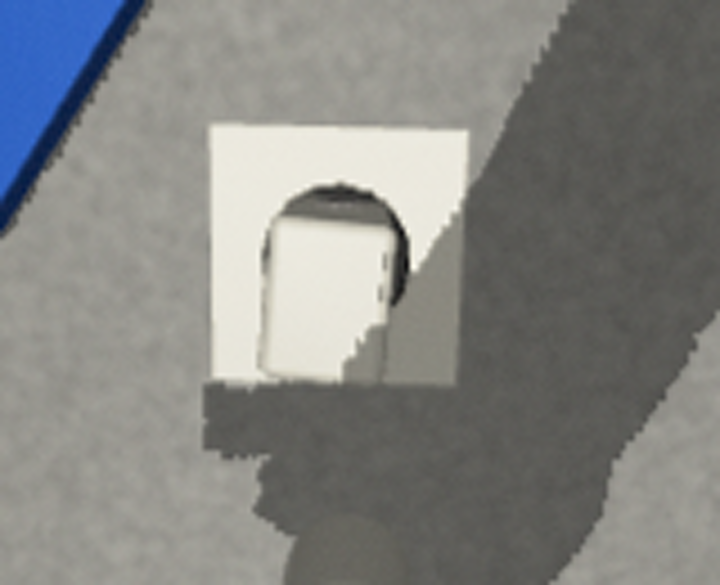

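Crop: handle top corners at (275,217), (395,225), (382,384) and (259,374), and dock top corners at (210,125), (468,130), (457,386) and (213,383). The handle's long (x) side runs nearly along the image's vertical.

```bash
python3 - <<'E'
from h import *
d=np.load("w11.npz");K,T=d["K"],d["T"]
for n,c,z in (("handle",[(275,217),(395,225),(382,384),(259,374)],.18),("dock",[(210,125),(468,130),(457,386),(213,383)],.075)):
    P=np.array([ray((179+x/4.5-.4,77+y/4.5-.4),K,T,z)[:2] for x,y in c]); print(n,P.mean(0).round(4))
    for a,b in ((0,1),(3,2),(3,0),(2,1)):
        e=P[b]-P[a]; print(np.linalg.norm(e).round(4),np.degrees(np.arctan2(e[1],e[0])).round(1))
E
```

```text
handle [ 0.4934 -0.2788]
0.0257 94.9
0.0275 93.9
0.0342 -178.6
0.0346 -175.7
dock [ 0.4943 -0.2789]
0.0751 97.5
0.0756 97.9
0.0759 -172.9
0.0754 -172.5
```

```bash
python3 -m pendant '[[[0,0,0,-0.003,-0.002,0.085,100],[2,-0.6,0,0,0,0,100],[2,-0.5,0,0,0,0,100],[0,0,0,0,0,0,100],[0,0,0,0,0,0,100]]]' ; python3 - <<'E'
from h import *
plan([.4934,-.2788,.118],183.5)
im,K,T=snap("wrist")
best("wrist","probe",.015,K,T)
E
```

```text
time: 23.52
ee_pos: [0.5007, -0.2751, 0.2732]
tcp_rot: [179.8, -0.2, -176.3]
wrist_force: [1.2, 0.3, 0.1]
opening: 0.0855
pos [ 0.5007 -0.2751  0.2732] rot [ 1.7983e+02 -1.7000e-01 -1.7625e+02] t 23.52 open 0.0855 F [1.2 0.3 0.1]
shift cm [ 0.7  -0.37 15.52] rows>= 3.7
turn rad [ 0.0029 -0.0029  0.0043] rows>= 0.0
shift cm after turn [ 0.75 -0.33 15.52]
probe [254.5 154.9] 0.57 [ 0.4948 -0.2823  0.015 ]
```

```bash
python3 -m pendant '[[[0.7,-0.35,2,0.003,-0.003,0,100],[0,0,2,0,0,0,100],[0,0,2,0,0,0,100],[0,0,2,0,0,0,100],[0,0,0,0,0,0,100]]]' ; python3 - <<'E'
from h import *
plan([.4934,-.2788,.118],183.5)
E
```

```text
time: 24.03
ee_pos: [0.4989, -0.2776, 0.19]
tcp_rot: [-179.9, 0.1, -176.0]
wrist_force: [-0.4, 0.6, -0.7]
opening: 0.0851
pos [ 0.4989 -0.2776  0.19  ] rot [-1.7995e+02  1.3000e-01 -1.7599e+02] t 24.03 open 0.0851 F [-0.4  0.6 -0.7]
shift cm [ 0.57 -0.07  7.2 ] rows>= 1.7
turn rad [-0.0009  0.0023  0.009 ] rows>= 0.1
shift cm after turn [ 0.56 -0.09  7.2 ]
```

```bash
python3 -m pendant '[[[0.6,-0.1,2,0,0.002,0.009,100],[0,0,1.5,0,0,0,100],[0,0,1.5,0,0,0,100],[0,0,1.3,0,0,0,100],[0,0,0,0,0,0,100]]]' ; python3 - <<'E'
from h import *
plan([.4934,-.2788,.118],183.5)
E
```

```text
time: 24.45
ee_pos: [0.4967, -0.2778, 0.1275]
tcp_rot: [-179.9, 0.1, -176.3]
wrist_force: [-0.6, 0.2, -0.7]
opening: 0.0853
pos [ 0.4967 -0.2778  0.1275] rot [-1.7993e+02  8.0000e-02 -1.7632e+02] t 24.45 open 0.0853 F [-0.6  0.2 -0.7]
shift cm [ 0.34 -0.08  0.95] rows>= 0.2
turn rad [-0.0012  0.0015  0.0032] rows>= 0.0
shift cm after turn [ 0.34 -0.08  0.95]
```

```bash
python3 -m pendant '[[[0.4,-0.1,0.7,0,0.002,0.003,100],[0,0,0,0,0,0,100],[0,0,0,0,0,0,50],[0,0,0,0,0,0,30],[0,0,0,0,0,0,10]]]' 30; python3 -m pendant '[[[0,0,0,0,0,0,10],[0,0,0,0,0,0,10],[0,0,0,0,0,0,10],[0,0,0,0,0,0,10],[0,0,0,0,0,0,10]]]' 50;  python3 - <<'E'
from h import *
plan([.4934,-.2788,.118],183.5)
E
```

```text
time: 24.87
ee_pos: [0.4949, -0.2794, 0.1243]
tcp_rot: [-179.8, 0.1, -176.4]
wrist_force: [0.4, 0.1, 0.8]
opening: 0.0517
time: 25.28
ee_pos: [0.4953, -0.2795, 0.1256]
tcp_rot: [-179.8, 0.2, -176.4]
wrist_force: [-0.4, -0.1, -0.1]
opening: 0.0272
pos [ 0.4953 -0.2795  0.1256] rot [-179.8     0.21 -176.42] t 25.28 open 0.0272 F [-0.4 -0.1 -0.1]
shift cm [0.19 0.08 0.76] rows>= 0.2
turn rad [-0.0035  0.0036  0.0013] rows>= 0.0
shift cm after turn [0.19 0.08 0.76]
```

```bash
python3 -m pendant '[[[0,0,-1,0,0,0,10],[0,0,-1,0,0,0,10],[0,0,-1,0,0,0,10],[0,0,-1,0,0,0,10]]]'; python3 -m pendant '[[[0,0,-1,0,0,0,10],[0,0,-1,0,0,0,10],[0,0,-1,0,0,0,10],[0,0,-1,0,0,0,10]]]'; python3 - <<'E'
from h import *
plan([.494,-.2795,.25],183.5)
E
```

```text
time: 25.62
ee_pos: [0.4938, -0.2787, 0.1663]
tcp_rot: [-179.9, -0.0, -176.4]
wrist_force: [-0.2, -0.2, -2.4]
opening: 0.0267
time: 25.95
ee_pos: [0.4942, -0.2789, 0.2127]
tcp_rot: [-179.8, 0.1, -176.4]
wrist_force: [0.2, -0.3, -3.4]
opening: 0.0272
pos [ 0.4942 -0.2789  0.2127] rot [-1.7985e+02  1.1000e-01 -1.7643e+02] t 25.95 open 0.0272 F [ 0.2 -0.3 -3.4]
shift cm [ 0.02 -0.07 -3.73] rows>= 0.9
turn rad [-0.0027  0.0018  0.0011] rows>= 0.0
shift cm after turn [ 0.02 -0.06 -3.73]
```

```bash
python3 -m pendant '[[[0,0,-2.5,0,0,0,10],[0,0,-1.5,-0.003,0.002,0,10],[0,0,0,0,0,0.092,10],[0,0,0,0,0,0.092,10],[0,0,0,0,0,0.085,10]]]'; python3 -m pendant '[[[0,0,0,0,0,0,10],[0,0,0,0,0,0,10]]]'; python3 - <<'E'
from h import *
plan([.515,.030,.25],167.8)
E
```

```text
time: 26.37
ee_pos: [0.4948, -0.2793, 0.2633]
tcp_rot: [-179.9, 0.4, 167.7]
wrist_force: [0.1, 0.8, -2.9]
opening: 0.0271
time: 26.53
ee_pos: [0.4951, -0.2794, 0.2655]
tcp_rot: [-179.8, 0.6, 167.6]
wrist_force: [-0.6, -0.4, -3.5]
opening: 0.0271
pos [ 0.4951 -0.2794  0.2655] rot [-179.84    0.57  167.64] t 26.53 open 0.0271 F [-0.6 -0.4 -3.5]
shift cm [ 4.7  30.66  1.42] rows>= 7.4
turn rad [-0.0029  0.0099 -0.0028] rows>= 0.1
shift cm after turn [ 4.59 30.66  1.55]
```

Now over to the tester, stopping short to measure the mark again.

```bash
python3 -m pendant '[[[0.5,3,0,-0.003,0.01,0,10],[0.5,3.2,0,0,0,0,10],[0.5,3.2,0,0,0,0,10],[0.5,3.2,0,0,0,0,10],[0.5,3.2,0,0,0,0,10]]]'; python3 -m pendant '[[[0.5,2,0,0,0,0,10],[0,1,0,0,0,0,10],[0,0,0,0,0,0,10],[0,0,0,0,0,0,10]]]'; python3 - <<'E'
from h import *
plan([.515,.030,.25],167.8)
for i in range(2):
    im,K,T=snap("wrist")
    best("wrist","mark",.055,K,T);best("wrist","cartridge",.015,K,T);best("wrist","lever_knob",.098,K,T)
    best("wrist","head_tip",bot.get_obs()["ee_pos"][2]-.1106,K,T);best("wrist","probe",bot.get_obs()["ee_pos"][2]-.1106,K,T)
    for m in bot.masks_of("wrist","mark")[:2]: print(m["extent"])
E
```

```text
time: 26.95
ee_pos: [0.5033, -0.1201, 0.2655]
tcp_rot: [-179.9, -0.0, 168.0]
wrist_force: [1.0, 0.4, -3.9]
opening: 0.0271
time: 27.28
ee_pos: [0.5045, -0.0828, 0.2672]
tcp_rot: [-180.0, 0.0, 168.9]
wrist_force: [0.3, -0.4, -3.8]
opening: 0.0271
pos [ 0.5045 -0.0828  0.2672] rot [-1.7999e+02  4.0000e-02  1.6894e+02] t 27.28 open 0.0271 F [ 0.3 -0.4 -3.8]
shift cm [ 1.13 11.28  1.72] rows>= 2.7
turn rad [-0.0002  0.0006  0.02  ] rows>= 0.2
shift cm after turn [ 1.36 11.25  1.72]
mark [341.3 156.9] 0.97 [0.5167 0.0334 0.055 ]
cartridge [333.2 149.2] 0.74 [0.5116 0.0329 0.015 ]
lever_knob [307.1 186.7] 0.91 [ 0.5374 -0.0258  0.098 ]
lever_knob [380.7  63.3] 0.71 [0.4076 0.0769 0.098 ]
probe [259.2 182.5] 0.59 [ 0.5041 -0.0833  0.1561]
[318.7, 126.0, 354.5, 174.6]
[355.5, 25.7, 425.1, 90.7]
mark [335.5 152.5] 0.57 [0.5089 0.025  0.055 ]
cartridge [334.9 149.3] 0.8 [0.5123 0.0345 0.015 ]
cartridge [336.3 152. ] 0.66 [0.5169 0.0361 0.015 ]
lever_knob [306.3 181.1] 0.84 [ 0.5295 -0.0268  0.098 ]
lever_knob [140.3 170.8] 0.58 [ 0.4746 -0.2339  0.098 ]
probe [257.5 183.3] 0.84 [ 0.5042 -0.0862  0.1562]
[318.2, 127.2, 355.4, 172.9]
```

```bash
python3 -m pendant '[[[0.3,2.8,0,0,0,0.018,10],[0.3,2.8,0,0,0,0,10],[0.3,2.8,0,0,0,0,10],[0.3,2.5,0,0,0,0,10],[0,0,0,0,0,0,10]]]'; python3 -m pendant '[[[0,0,0,0,0,0,10]]]'; python3 - <<'E'
from h import *
plan([.5148,.0306,.185],167.8)
E
```

```text
time: 28.4
ee_pos: [0.5158, 0.0286, 0.2665]
tcp_rot: [-180.0, 0.0, 167.4]
wrist_force: [0.8, 0.4, -2.8]
opening: 0.0272
time: 28.48
ee_pos: [0.5158, 0.0296, 0.2665]
tcp_rot: [-180.0, 0.0, 167.5]
wrist_force: [0.3, -0.2, -1.6]
opening: 0.0273
pos [0.5158 0.0296 0.2665] rot [-1.7998e+02  2.0000e-02  1.6752e+02] t 28.48 open 0.0273 F [ 0.3 -0.2 -1.6]
shift cm [0.12 0.08 8.15] rows>= 2.0
turn rad [-0.0003  0.0004 -0.0048] rows>= 0.0
shift cm after turn [0.12 0.08 8.15]
```

```bash
python3 -m pendant '[[[0.1,0.1,2,0,0,-0.005,10],[0,0,2,0,0,0,10],[0,0,2,0,0,0,10],[0,0,1.5,0,0,0,10],[0,0,0,0,0,0,10]]]'; python3 -m pendant '[[[0,0,0,0,0,0,10]]]'; python3 - <<'E'
from h import *
plan([.5148,.0306,.1656],167.8)
im,K,T=snap("scene"); best("scene","head_tip",.075,K,T); best("scene","mark",.055,K,T); print(proj([.5135,.031,.055],K,T),proj([.5135,.031,.0755],K,T))
for m in bot.masks_of("scene","probe")[:1]: print(m["extent"],m["confidence"])
E
```

```text
time: 28.9
ee_pos: [0.5156, 0.029, 0.1899]
tcp_rot: [-180.0, 0.2, 167.8]
wrist_force: [-0.9, -0.6, -3.3]
opening: 0.0272
time: 28.98
ee_pos: [0.5152, 0.0284, 0.1899]
tcp_rot: [-180.0, 0.2, 167.8]
wrist_force: [0.9, 0.0, -2.5]
opening: 0.0272
pos [0.5152 0.0284 0.1899] rot [-1.7997e+02  1.7000e-01  1.6780e+02] t 28.98 open 0.0272 F [ 0.9  0.  -2.5]
shift cm [0.1  0.2  2.43] rows>= 0.6
turn rad [-0.0005  0.003  -0.    ] rows>= 0.0
shift cm after turn [0.09 0.2  2.43]
head_tip [289.3 195.9] 0.6 [0.5056 0.0377 0.075 ]
mark [281.8 202.2] 0.54 [0.5134 0.0218 0.055 ]
[285.28270706 203.15674105] [285.75355323 197.05317125]
[281.6, 134.1, 297.8, 197.6] 0.67
```

```bash
cat > fit.py <<'E'
from h import *
from scipy.optimize import minimize
def box(cx,cy,yaw,lx,ly,z0,z1):
    c,s=np.cos(yaw),np.sin(yaw)
    return [[cx+c*a*lx/2-s*b*ly/2,cy+s*a*lx/2+c*b*ly/2,z] for a in(-1,1) for b in(-1,1) for z in(z0,z1)]
def cyl(cx,cy,r,z0,z1): return [[cx+r*np.cos(t),cy+r*np.sin(t),z] for t in np.linspace(0,6.28,24) for z in(z0,z1)]
S=8
def sil(parts,K,T):
    m=np.zeros((384,512),np.uint8)
    for p in parts:
        q=np.array([proj(x,K,T) for x in p]); h=cv2.convexHull((q*2**S).round().astype(np.int32))
        cv2.fillConvexPoly(m,h,1,shift=S)
    return m>0
Y=np.radians(-12.2)
def probe(x,y,z,yaw=Y): return [box(x,y,yaw,.010,.024,z,z+.018),cyl(x,y,.013,z+.018,z+.06),cyl(x,y,.022,z+.06,z+.068),box(x,y,yaw,.036,.028,z+.068,z+.165)]
def iou(a,b): return (a&b).sum()/(a|b).sum()
E
python3 - <<'E'
from fit import *
im,K,T=snap("scene")
o=bot.get_obs(); z=o["ee_pos"][2]-.1106
mp=[m["pixels"] for m in bot.masks_of("scene","probe")]; mc=[m["pixels"] for m in bot.masks_of("scene","cartridge")]
print(len(mp),len(mc))
g=np.arange(-.012,.0121,.002)
m=mp[0]; r=max((iou(sil(probe(.5135+a,.031+b,z),K,T),m),a,b) for a in g for b in g); print("probe",r)
gripper=sil(probe(.5135,.031,z),K,T)
for m in mc:
    ys,xs=np.where(m)
    print(xs.min(),xs.max(),ys.min(),ys.max())
    v=~mp[0]
    print(max((iou(sil([box(.5135+a,.031+b,Y,.07,.036,.03,.055)],K,T)&v,m&v),a,b) for a in g for b in g))
# tester as a reference
for m in bot.masks_of("scene","tester")[:4]:
    print(np.round(m["extent"]),iou(sil([box(.5135-np.sin(Y)*-.01,.031-np.cos(Y)*.01,Y,.11,.19,0,.03)],K,T),m["pixels"]))
cv2.imwrite("pics/s12.png",im[:,:,::-1])
E
```

```text
2 1
probe (np.float64(0.8198362147406734), np.float64(-0.002), np.float64(-0.002))
272 298 197 221
(np.float64(0.7568134171907757), np.float64(0.004), np.float64(0.002))
[205. 131. 275. 176.] 0.0
[349. 151. 427. 201.] 0.0
[341. 281. 458. 378.] 0.0
[242. 184. 326. 247.] 0.85134685733289
```

```bash
python3 - <<'E'
from h import *
d=np.load("w8.npz");K,T=d["K"],d["T"]; im=cv2.imread("pics/w8.png"); 
h=im[:,:,::-1].astype(int)
# label: warm (r-b) pixels near the mark
w=(h[:,:,0]-h[:,:,2]>12); m=np.zeros_like(w); m[140:222,238:284]=1; w&=m
n,lab,st,c=cv2.connectedComponentsWithStats(cv2.morphologyEx(w.astype(np.uint8),cv2.MORPH_CLOSE,np.ones((5,5)))); i=1+st[1:,4].argmax(); print(st[i])
ys,xs=np.where(lab==i); P=np.array([ray((x,y),K,T,.055)[:2] for x,y in zip(xs,ys)],np.float32)*1000
print(cv2.minAreaRect(P),P.mean(0))
# pocket/tester frame check from same image: tester corners read off the picture
C=np.array([ray(u,K,T,.03)[:2] for u in ((165,129),(336,130))]); t=(C[1]-C[0])/np.linalg.norm(C[1]-C[0]); print(np.linalg.norm(C[1]-C[0]),np.degrees(np.arctan2(t[1],t[0])),C[0]+.105*t+.055*np.array([t[1],-t[0]]))
E
```

```text
[ 238  144   46   78 1949]
((513.6856079101562, 31.307025909423828), (50.59019088745117, 86.3799057006836), 77.9465103149414) [519.2037    30.871431]
0.18896978160259637 77.6271025868994 [0.5128814  0.03076536]
```

```bash
python3 -m pendant '[[[0.05,0.2,0.6,0,0.003,0,10],[0,0,0.5,0,0,0,10],[0,0,0,0,0,0,10]]]'; python3 -m pendant '[[[0,0,0.4,0,0,0,10],[0,0,0.2,0,0,0,10],[0,0,0,0,0,0,10]]]'; python3 - <<'E'
from h import *
plan([.515,.0308,.1656],167.8)
E
```

```text
time: 29.63
ee_pos: [0.5163, 0.0314, 0.1791]
tcp_rot: [180.0, 0.1, 167.8]
wrist_force: [-0.6, 0.3, -3.2]
opening: 0.027
time: 29.88
ee_pos: [0.516, 0.0316, 0.1718]
tcp_rot: [180.0, 0.1, 167.9]
wrist_force: [-0.6, 0.2, -2.7]
opening: 0.0272
pos [0.516  0.0316 0.1718] rot [1.7999e+02 8.0000e-02 1.6786e+02] t 29.88 open 0.0272 F [-0.6  0.2 -2.7]
shift cm [ 0.08 -0.1   0.62] rows>= 0.2
turn rad [0.0001 0.0014 0.0011] rows>= 0.0
shift cm after turn [ 0.08 -0.1   0.62]
```

```bash
python3 -m pendant '[[[0.1,-0.1,0.3,0,0.001,0,10],[0,0,0.2,0,0,0,10],[0,0,0,0,0,0,10]]]'; python3 -m pendant '[[[0,0,0.2,0,0,0,10],[0,0,0,0,0,0,10]]]';  python3 -m pendant '[[[0,0,0.15,0,0,0,10],[0,0,0,0,0,0,10]]]';python3 - <<'E'
from h import *
f=[]
for i in range(6): bot.camera("top"); f.append(bot.get_obs()["wrist_force"][2])
print(np.round(f,1)); plan([.515,.0308,.1606],167.8)
E
```

```text
time: 30.13
ee_pos: [0.5146, 0.0307, 0.1661]
tcp_rot: [180.0, -0.0, 167.9]
wrist_force: [-0.3, 0.8, -3.5]
opening: 0.0273
time: 30.3
ee_pos: [0.5147, 0.0307, 0.1642]
tcp_rot: [180.0, 0.0, 167.9]
wrist_force: [-0.7, -0.7, -1.5]
opening: 0.0274
time: 30.47
ee_pos: [0.5148, 0.0307, 0.1632]
tcp_rot: [180.0, 0.1, 167.9]
wrist_force: [-1.1, 0.7, -0.7]
opening: 0.0269
[-0.2  0.9  0.1 -0.9 -0.5 -0.3]
pos [0.5149 0.0307 0.1634] rot [1.7997e+02 9.0000e-02 1.6786e+02] t 30.77 open 0.0269 F [ 0.3  1.1 -0.3]
shift cm [-0.01  0.01  0.28] rows>= 0.1
turn rad [0.0005 0.0015 0.0011] rows>= 0.0
shift cm after turn [-0.01  0.01  0.28]
```

```bash
python3 -m pendant '[[[0,0,0.15,0,0.001,0,10],[0,0,0.1,0,0,0,10],[0,0,0,0,0,0,10]]]'; python3 -m pendant '[[[0,0,0.05,0,0,0,10],[0,0,0,0,0,0,10]]]';python3 - <<'E'
from h import *
f=[];z=[]
for i in range(12): bot.camera("top"); o=bot.get_obs(); f.append(o["wrist_force"]); z.append(o["ee_pos"][2])
print(np.mean(f,0).round(2),np.round(z[::3],4)); plan([.515,.0308,.1606],167.8)
E
```

```text
time: 31.02
ee_pos: [0.515, 0.0307, 0.161]
tcp_rot: [180.0, 0.1, 167.9]
wrist_force: [-1.1, -0.4, 1.6]
opening: 0.0273
time: 31.18
ee_pos: [0.515, 0.0307, 0.1606]
tcp_rot: [180.0, 0.1, 167.9]
wrist_force: [-2.0, 0.9, 1.1]
opening: 0.0273
[-1.03 -0.11  1.25] [0.1607 0.1607 0.1607 0.1606]
pos [0.515  0.0307 0.1606] rot [1.7996e+02 6.0000e-02 1.6786e+02] t 31.78 open 0.0276 F [-1.1  0.1  1.4]
shift cm [0.01 0.01 0.  ] rows>= 0.0
turn rad [0.0006 0.0011 0.001 ] rows>= 0.0
shift cm after turn [0.01 0.01 0.  ]
```

Push is about 4.1 N, which is about 4.9 mm of travel; that agrees with the height, and both are steady. One last numeric check of lever, alignment and bystanders.

```bash
python3 - <<'E'
from fit import *
for c in ("wrist","scene"):
    im,K,T=snap(c)
    best(c,"mark",.055,K,T);best(c,"head_tip",.055,K,T);best(c,"probe",.05,K,T);best(c,"lever_knob",.098,K,T,6)
    if c=="scene":
        for n in ("gel","tape","cup0","alcohol","amber"): best(c,n,0,K,T,3)
    for n,f in (("probe",lambda a,b:probe(.5135+a,.031+b,.05)),("cartridge",lambda a,b:[box(.5135+a,.031+b,Y,.07,.036,.03,.055)])):
        M=bot.masks_of(c,n)
        if M: g=np.arange(-.01,.0101,.002); print(c,n,np.round(M[0]["extent"]),max((iou(sil(f(a,b),K,T),M[0]["pixels"]),a,b) for a in g for b in g))
E
```

```text
mark [256.8 183.9] 0.76 [0.5142 0.0278 0.055 ]
probe [258.9 182. ] 0.7 [0.514  0.0301 0.05  ]
lever_knob [205.4 227.2] 0.77 [ 0.5338 -0.0259  0.098 ]
wrist probe [  2. 268.  91. 374.] (np.float64(0.0), np.float64(0.01), np.float64(0.01))
wrist cartridge [244. 145. 275. 180.] (np.float64(0.4549643904482614), np.float64(-0.004), np.float64(0.0))
mark [284.3 202.9] 0.51 [0.5135 0.0284 0.055 ]
mark [284.8 216.2] 0.49 [0.5576 0.0442 0.055 ]
head_tip [284.5 213.8] 0.43 [0.5501 0.041  0.055 ]
head_tip [288.4 203.4] 0.39 [0.5115 0.0385 0.055 ]
probe [286.5 201.9] 0.91 [0.5027 0.031  0.05  ]
lever_knob [385.1 307.3] 0.83 [0.7466 0.2868 0.098 ]
lever_knob [124.6 131. ] 0.74 [ 0.4352 -0.5045  0.098 ]
lever_knob [376.6 149.7] 0.72 [0.254  0.2123 0.098 ]
lever_knob [262.5 189.1] 0.56 [ 0.5313 -0.0238  0.098 ]
lever_knob [218.3 131.6] 0.48 [ 0.333  -0.2418  0.098 ]
gel [168.5 218.8] 0.8 [ 0.6257 -0.2475  0.    ]
tape [328.7 200.2] 0.93 [0.4001 0.123  0.    ]
cup0 [202.8 276.9] 0.81 [ 0.7511 -0.0793  0.    ]
cup0 [166.7 256.7] 0.74 [ 0.7329 -0.1839  0.    ]
cup0 [236.1 302.6] 0.49 [0.7813 0.0149 0.    ]
alcohol [236.6 301.4] 0.65 [0.7784 0.0147 0.    ]
amber [302.9 308.8] 0.64 [0.7437 0.1472 0.    ]
scene probe [281. 146. 298. 207.] (np.float64(0.7463556851311953), np.float64(0.002), np.float64(0.004))
scene cartridge [270. 195. 298. 222.] (np.float64(0.5630081300813008), np.float64(0.004), np.float64(0.002))
```

```bash
python3 -c "
from h import *
plan([.515,.0308,.1606],167.8); print(bot.job_done())"
```

```text
pos [0.515  0.0307 0.1606] rot [1.7996e+02 6.0000e-02 1.6786e+02] t 32.73 open 0.0272 F [-0.7  0.2  1.3]
shift cm [ 0.    0.01 -0.  ] rows>= 0.0
turn rad [0.0006 0.001  0.0011] rows>= 0.0
shift cm after turn [ 0.    0.01 -0.  ]
the job is handed in; nothing more can be done
None
```

I seated the cartridge mark up in the white tester's pocket, released it and swung the lever shut. I then took the handpiece from the dock and handed in at 32.7 s, still holding it upright and pressed on the mark; no verdict was reported.

**Last checks**
- **Cartridge:** the grip height matched the pocket floor to within 0.1 mm, with contact force, before I let go.
- **Lever:** it reached its stop with 15 N. The knob was last seen at (0.534, -0.026), against (0.534, -0.0255) expected when shut.
- **Push:** about 4.1 N. By spring and height, that puts the head about 4.9 mm in, and it held steady for 0.6 s.
- **Upright:** the tool is vertical to within 0.1°. Its yaw is within about 0.5° of the tester's measured 167.8°, going by the flat-sided grip.
- **Head on mark:** the wrist camera puts the two about 2 mm apart.

**What failed or disagreed**
- The first cartridge grasp and the first lever push both missed, passing over the part. The real fingertips sit about 25 mm above the reported tool point, so I repeated both lower.
- Before the final press, the scene camera put the head 7 to 17 mm from the mark. After it, outline fits gave about 3 mm, but its head-tip detections stayed about 10 mm or more off, with low confidence. I trusted the wrist camera and the arm's measured positions.
- **Bystanders:** the gel, tape, alcohol, amber and two of the cups were seen within about 15 mm of where they started, which is detection noise. The cup in front of the tester was not detected in the last picture, so I did not check it.

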